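Sort the sealed sample tins by feel at the inspection bench

TASK

The V-block left in the blue return tray is in the way: lift it out and set it down gently and flat, wholly on the black granite plate. The sealed sample tins look alike, but some are full of parts and some are empty: feel which is which by lifting them, hang every full tin by its bail in the seat of a free hook of the rail, and stand every empty tin upright on the floor of the return tray. Leave the other things on the bench alone.

Things in the scene. Friction and masses are not known exactly. Their poses are not given: they have to be found in the camera images.
- vblock: steel V-block, 90 (its x) x 44 (its y) x 45 mm high, about 0.75 kg, V-groove along its x in the top; origin at the centre of its underside. It starts lying in the tray, long side roughly along the tray's; the top 17 mm stand above the tray's walls
- plate: black granite plate, 200 (its x) x 140 (its y) x 30 mm high, fixed; origin at the centre of its underside, top face 30 mm above it
- tray: blue open return tray, 240 (its x) x 110 (its y) x 28 mm high outside, walls and floor 5 mm, fixed; origin at the centre of its underside. Inside 230 x 100 mm: three tins stand in a row along its x
- rail: fixed hook rail: posts 370 mm apart along its y, crossbar 16 mm thick, axis 226 mm above the origin (bench, midway between posts). 4 steel hooks, 8 mm thick, 85 mm apart, reach to its -x: down to a seat 50 mm from the crossbar's axis, then up over 23 mm to a tip whose top is 18 mm above the seat's centre line. A bail goes on over the tip, moving to +x
- hook1 (a point): seat (lowest point, on the bar's centre line) of hook 1 of 4, counted from the rail's -y end; 220 mm above the bench; axes as the rail's
- hook2 (a point): seat (lowest point, on the bar's centre line) of hook 2 of 4, counted from the rail's -y end; 220 mm above the bench; axes as the rail's
- hook3 (a point): seat (lowest point, on the bar's centre line) of hook 3 of 4, counted from the rail's -y end; 220 mm above the bench; axes as the rail's
- hook4 (a point): seat (lowest point, on the bar's centre line) of hook 4 of 4, counted from the rail's -y end; 220 mm above the bench; axes as the rail's
- tin1: sealed tin, 56 mm across, 50 high; origin: centre of base. Rigid peaked bail (7 mm wire, 50 wide) in its yz plane, peak's wire centre 100 mm above base; above it an orange grip 14 (its x) x 28 (its y) mm, 102 to 145 mm above base. All look alike: full about 0.46 kg, empty about 0.15 kg (+-15 %). Hung on a hook, its base is about 92 mm below the seat point. May be absent
- tin2: sealed tin, 56 mm across, 50 high; origin: centre of base. Rigid peaked bail (7 mm wire, 50 wide) in its yz plane, peak's wire centre 100 mm above base; above it an orange grip 14 (its x) x 28 (its y) mm, 102 to 145 mm above base. All look alike: full about 0.46 kg, empty about 0.15 kg (+-15 %). Hung on a hook, its base is about 92 mm below the seat point. May be absent
- tin3: sealed tin, 56 mm across, 50 high; origin: centre of base. Rigid peaked bail (7 mm wire, 50 wide) in its yz plane, peak's wire centre 100 mm above base; above it an orange grip 14 (its x) x 28 (its y) mm, 102 to 145 mm above base. All look alike: full about 0.46 kg, empty about 0.15 kg (+-15 %). Hung on a hook, its base is about 92 mm below the seat point. May be absent
- tin4: sealed tin, 56 mm across, 50 high; origin: centre of base. Rigid peaked bail (7 mm wire, 50 wide) in its yz plane, peak's wire centre 100 mm above base; above it an orange grip 14 (its x) x 28 (its y) mm, 102 to 145 mm above base. All look alike: full about 0.46 kg, empty about 0.15 kg (+-15 %). Hung on a hook, its base is about 92 mm below the seat point. May be absent
- tin5: sealed tin, 56 mm across, 50 high; origin: centre of base. Rigid peaked bail (7 mm wire, 50 wide) in its yz plane, peak's wire centre 100 mm above base; above it an orange grip 14 (its x) x 28 (its y) mm, 102 to 145 mm above base. All look alike: full about 0.46 kg, empty about 0.15 kg (+-15 %). Hung on a hook, its base is about 92 mm below the seat point. May be absent
- tin6: sealed tin, 56 mm across, 50 high; origin: centre of base. Rigid peaked bail (7 mm wire, 50 wide) in its yz plane, peak's wire centre 100 mm above base; above it an orange grip 14 (its x) x 28 (its y) mm, 102 to 145 mm above base. All look alike: full about 0.46 kg, empty about 0.15 kg (+-15 %). Hung on a hook, its base is about 92 mm below the seat point. May be absent
- ring_gauge: bystander, to be left alone: steel ring gauge lying flat, 68 mm across, 22 mm high; origin at the centre of its underside
- cleaner: bystander, to be left alone: white cleaner bottle, 52 mm across, 130 mm high; origin at the centre of its underside
- mug: bystander, to be left alone: blue ceramic mug, 76 mm across, 90 mm high; origin at the centre of its underside
- brush: bystander, to be left alone: small brush lying flat, 120 mm long; origin on it, where its handle meets the bench
- indicator: bystander, to be left alone: dial indicator on a round base, 48 mm across, about 145 mm high; origin at the centre of its underside
- gauge_case: bystander, to be left alone: wooden gauge case, 70 x 120 x 35 mm; origin at the centre of its underside
Mind the look-alikes: they are no part of the job. Leave any yellow look-alike of the vblock alone. Leave any purple look-alike of the tin2 alone.

How it is judged:
By the outcome, as a careful person would: the job done as asked, in the order asked, and still so for the second after the job is handed in, with the robot touching nothing.
Of tin1, tin2, tin3, tin4, tin5, tin6 only 4 to 6 are there at a start; the rules pass over those that are not, and their reading is None.
At some moment in a run one of tin1, tin2, tin3, tin4, tin5, tin6 may be knocked a few centimetres aside while the robot is not near it.
It also fails if it takes over 210 s, if anything falls off the work surface, if the arm or the gripper's body presses on something with over 40 N, if the wrist force passes 120 N, or if a joint passes its speed limit or range.

ROBOT

A 7-joint arm with a two-finger parallel gripper is mounted at the origin on the work surface. World frame = base frame: x ahead of the robot, y to its left, z up, the work surface at z = 0. Lengths are in m, angles in rad, forces in N, time in s.
With the tool pointing down it reaches from about 0.4 to 0.85 m from the base axis. Payload 10.4 kg.
Tool frame: the origin (TCP) lies midway between the tips of the shut fingers; the grasp point (between the pads) lies r.grip_point_offset behind it (r.grip_point_offset is the distance from the TCP to the grasp point, in m); z points along the fingers, y is the line along which they close (so a half turn about z gives the same grasp; the last joint's range is limited). The gripper opens to 87 mm and grips with 3 to 60 N. Pads are 19 mm wide; open, the fingers measure 117 mm over their backs; the gripper's body (75 mm by 190 mm) begins 51 mm behind the grasp point.
Start: joints at [-1.215, 0.332, -0.065, 1.46, 0.022, 1.35, -0.088], TCP at [0.231, 0.581, 0.197] pointing down, gripper open.
Joint ranges: [-2.6, 2.6], [-0.5, 2.12], [-1.47, 1.34], [0.16, 2.42], [-1.27, 4.41], [0.06, 2.06], [-2.6, 2.6]. Speed limits (rad/s): [2.22, 2.22, 2.79, 2.79, 3.14, 3.14, 3.14].

INTERFACE

Orientations are given as a unit quaternion [x, y, z, w].
In Python, from bench import r gives the robot as it stands.
- The arm moves only by the tool play_rows, never from a script. Its arguments are lists of equal length, an entry for each row: "claw": the closure, from 0 (fully open) to 1 (shut); "delta_pos": the shift along the tool's x, y, z scaled (see below), a list of three; "delta_rot": the turn, a rotation vector about the tool's x, y, z scaled (see below), a list of three. A call has 1 to 8 rows; each row shifts and turns the commanded pose from where the row before left it, along the tool's axes as they then stand; what a row does not reach is not made up. The controller multiplies each number of a shift by 200 mm and each number of a turn by pi rad. A row lasts 1/10 s, in which the tool goes at most 50 mm and 8.59 degrees, less where a joint would pass 70% of its speed; a pose out of reach is approached as far as the arm can. A call with a number of a shift or a turn outside -1 to 1 is refused whole. A call with a gripper value outside its range is refused whole. The fingers move at their own pace and stop on an object; "squeeze" is the grip in N (left out, the last holds). Time passes only in rows, so rows that do not move let the fingers close. It gives the time, the measured TCP pose, the force, the opening and the grip force at its end, in the units of the state.
- r.read_state(): the state, without advancing time (a new reading comes with each control period).
- r.camera(name): name is "scene" or "top"; returns a dict with "pixels" (420x560x3 uint8, red, green, blue), "camera_matrix" (3x3 intrinsics, pixels), "cam_to_world" (4x4, takes a point from camera to world coordinates). Camera axes: x right, y up, looking along -z (the intrinsics and any distortion apply to the point x, -y, -z); pixel columns grow to the right and rows downward; lengths in m; the calibration is good to about 2 mm. A picture is of the moment at which its call begins. There is no depth.
- r.close_job(): hands the job in; it is judged then, once.
The state is a dict: "time": time; "joint_positions": joint angles; "joint_vel": joint speeds; "joint_torque": joint torques, N m; "ee_pos": TCP position; "eef_rot": TCP orientation; "ft_force": force on the tool from outside, world axes, zero at the start; "torque": the same for the moment, N m; "width": finger opening in m; "grip_force": force on a finger pad.
Only numpy, scipy, OpenCV 4.12 (cv2) and the standard library are available. Lean on these libraries where they do the work, as an engineer would, in place of code of your own. Each camera call takes 0.05 s, during which the arm holds its last target. There are 200 camera calls.

## Working session

There is one attempt and no reset: what is moved stays moved. The work goes in short steps, Python scripts to look and compute and a tool call to move; the robot and the scene stay as the last step left them, time stands still between calls to the robot, and variables do not carry over. Pictures are saved under pics/ and viewed, at most 14 in all, crops included, and the job is handed in when it is done.

Besides the shell and the picture viewer there is one more tool, called after "Call:" by a JSON object that holds its "api" and its "payload". play_rows: Moves the arm, as the interface text tells. Shifts and turns lie within -1 to 1; 1 stands for 200 mm of shift or pi rad of turn. Its arguments: {"type":"object","properties":{"claw":{"type":"array"},"delta_pos":{"type":"array"},"delta_rot":{"type":"array"},"squeeze":{"type":"number"}},"required":["claw","delta_pos","delta_rot"]}

```bash
ls; mkdir -p pics; python3 - <<'E'
from bench import r
import cv2,numpy as np
for n in("scene","top"):
    c=r.camera(n); cv2.imwrite(f"pics/{n}0.png",cv2.resize(c["pixels"][:,:,::-1],(800,600),interpolation=cv2.INTER_CUBIC))
    print(n,c["camera_matrix"].round(1).tolist(),c["cam_to_world"].round(3).tolist(),[k for k in c])
s=r.read_state(); print({k:np.round(v,3).tolist() for k,v in s.items()}, r.grip_point_offset)
E
```

```text
pics
scene [[397.1, 0.0, 281.2], [0.0, 397.1, 213.2], [0.0, 0.0, 1.0]] [[0.233, -0.806, 0.544, 1.125], [0.972, 0.202, -0.117, -0.148], [-0.016, 0.556, 0.831, 1.088], [0.0, 0.0, 0.0, 1.0]] ['pixels', 'camera_matrix', 'cam_to_world']
top [[446.3, 0.0, 279.2], [0.0, 446.3, 203.8], [0.0, 0.0, 1.0]] [[0.021, 0.998, -0.055, 0.436], [-1.0, 0.02, -0.01, 0.001], [-0.009, 0.055, 0.998, 1.424], [0.0, 0.0, 0.0, 1.0]] ['pixels', 'camera_matrix', 'cam_to_world']
{'time': 0.1, 'joint_positions': [-1.215, 0.333, -0.065, 1.461, 0.022, 1.35, -0.089], 'joint_vel': [0.002, 0.0, -0.001, -0.001, -0.001, 0.001, 0.0], 'joint_torque': [0.002, -62.454, 0.025, -39.071, -0.061, 0.037, 0.0], 'ee_pos': [0.231, 0.58, 0.196], 'eef_rot': [0.188, 0.982, -0.001, -0.0], 'ft_force': [0.084, 0.463, 0.598], 'torque': [0.03, -0.054, 0.019], 'grip_force': 0.0, 'width': 0.087} 0.0187
```

View pics/scene0.png

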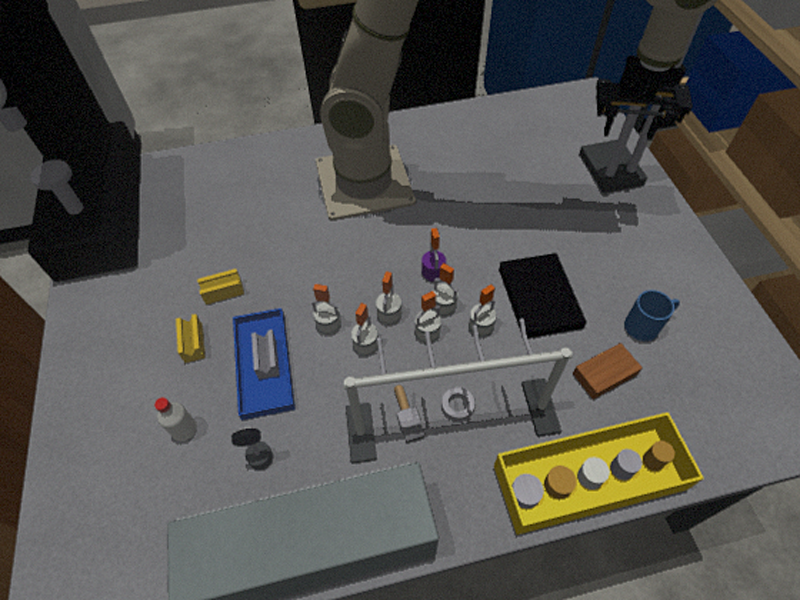

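View pics/top0.png

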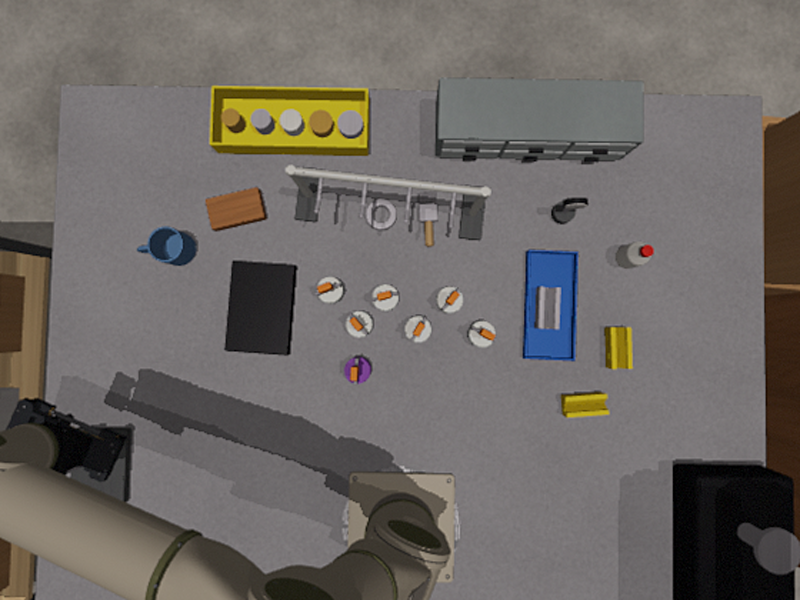

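The scene view shows six white tins with orange grips. In the top view they are at (329,290), (385,297), (450,299), (360,323), (418,328) and (482,333). The purple look-alike is at (358,370) and is to be left. The grey V-block is in the blue tray at (548,308). The yellow blocks at (619,347) and (585,404) are look-alikes to be left. The crossbar runs from (290,170) to (489,192), and all 4 hooks are free.

```bash
cat > h.py <<'E'
from bench import r
import cv2,numpy as np
from scipy.spatial.transform import Rotation as R
def cam(n):
    return r.camera(n)
def ray(c,uv):
    uv=np.atleast_2d(uv).astype(float); K=c["camera_matrix"]; T=c["cam_to_world"]
    d=np.c_[(uv[:,0]-K[0,2])/K[0,0],-(uv[:,1]-K[1,2])/K[1,1],-np.ones(len(uv))]
    return T[:3,3],d@T[:3,:3].T
def plane(c,uv,z):
    o,d=ray(c,uv); return (o+d*((z-o[2])/d[:,2])[:,None])
def tri(c1,u1,c2,u2):
    o1,d1=ray(c1,u1);o2,d2=ray(c2,u2);d1,d2=d1[0],d2[0]
    s,t=np.linalg.lstsq(np.c_[d1,-d2],o2-o1,rcond=None)[0]
    return (o1+s*d1+o2+t*d2)/2,np.linalg.norm(o1+s*d1-o2-t*d2)
def blobs(m,amin,amax=1e9):
    n,l,s,cen=cv2.connectedComponentsWithStats(m.astype(np.uint8))
    return [(cen[i],s[i],l==i) for i in range(1,n) if amin<=s[i,4]<=amax]
def hsv(c): return cv2.cvtColor(c["pixels"],cv2.COLOR_RGB2HSV)
def orange(c):
    h=hsv(c); return (h[...,0]>5)&(h[...,0]<16)&(h[...,1]>190)&(h[...,2]>110)
def rectyaw(pts):
    (cx,cy),(w,h),a=cv2.minAreaRect((pts[:,:2]*1000).astype(np.float32))
    if w<h: a+=90
    return np.array([cx,cy])/1000,sorted([w,h]),((a+90)%180)-90
def tins():
    "orange grips: centre by two views, yaw (deg) of grip long side"
    t,s=cam("top"),cam("scene")
    S=[b[0] for b in blobs(orange(s),12)]
    for cen,st,m in blobs(orange(t),12):
        best=min(((tri(t,cen,s,u),u) for u in S),key=lambda q:q[0][1]+3*abs(q[0][0][2]-.124) )
        p,e=best[0]; v,u=np.nonzero(m)
        _,wh,a=rectyaw(plane(t,np.c_[u,v],.14))
        print(cen.round(),st[4],'p',p.round(3),'err',round(e,4),'yaw',round(a),np.round(wh))
def go(x,y,z,yaw=None):
    "shift needed, in tool axes and row units, then turn about tool z"
    s=r.read_state(); q=R.from_quat(s["eef_rot"]); M=q.as_matrix()
    d=M.T@(np.array([x,y,z])-s["ee_pos"])/.2
    cy=np.degrees(np.arctan2(M[1,1],M[0,1]))
    print('pos',s["ee_pos"].round(4),'ty yaw',cy.round(1),'tilt z',M[:,2].round(3),'total shift',d.round(3))
    if yaw is not None:
        k=(yaw-cy+90)%180-90; print('turn z total',round(-k/180,3),'deg',round(k,1),'j7',s["joint_positions"][6].round(2))
E
python3 - <<'E'
from h import *
tins()
t,s=cam("top"),cam("scene")
# rail ends
k=1/1.4286
for a,b in(((290,170),(350,383)),((489,192),(566,353))):
    pass
print('railL',tri(t,np.array((290,170))*k,s,np.array((566,353))*k),'railR',tri(t,np.array((489,192))*k,s,np.array((350,383))*k))
print([plane(t,np.array(q)*k,.226).round(3).tolist() for q in((290,170),(489,192))])
h=hsv(t)
for nm,m,z in(("tray",(h[...,0]>100)&(h[...,0]<125)&(h[...,1]>150),.028),("plate",(h[...,2]<25),.03)):
    for cen,st,mm in blobs(m,1500,9000):
        cs=max(cv2.findContours(mm.astype(np.uint8),0,2)[0],key=len)[:,0]
        print(nm,cen.round(),rectyaw(plane(t,cs,z)))
x0,y0,w,hh=360,170,50,85
print(h[195:240:3,374:400:2,1]); print(h[195:240:3,374:400:2,2])
A=cv2.resize(t["pixels"][110:260,190:470],(800,428),interpolation=cv2.INTER_CUBIC)
cv2.imwrite("pics/crop1.png",A[:,:,::-1])
E
```

```text
[227. 201.] 38 p [0.511 0.165 0.142] err 0.0004 yaw -67 [12. 27.]
[269. 207.] 34 p [0.497 0.043 0.143] err 0.0021 yaw -70 [12. 25.]
[316. 208.] 34 p [ 0.496 -0.096  0.144] err 0.0048 yaw -44 [10. 24.]
[249. 227.] 39 p [0.439 0.098 0.144] err 0.0017 yaw 46 [10. 26.]
[293. 230.] 34 p [ 0.432 -0.029  0.145] err 0.0032 yaw -30 [11. 25.]
[341. 234.] 41 p [ 0.423 -0.166  0.143] err 0.0044 yaw 65 [13. 26.]
[248. 261.] 19 p [0.342 0.099 0.147] err 0.002 yaw 1 [ 9. 23.]
railL (array([0.72778579, 0.22367361, 0.22908238]), np.float64(0.0010767230891255272)) railR (array([ 0.69341437, -0.15076202,  0.22880155]), np.float64(0.006534989397913064))
[[[0.729, 0.225, 0.226]], [[0.694, -0.154, 0.226]]]
tray [385. 213.] (array([ 0.49070142, -0.31585257]), [111.73676300048828, 237.12879943847656], -1.16949462890625)
plate [508. 372.] (array([ 0.01209413, -0.70901306]), [254.9622344970703, 284.3977966308594], -0.17292022705078125)
[[181 175 178 174 181 179 183 176 179 176 176 185 181]
 [179 177 180 182 178 177 180 178 179 182 180 185 182]
 [174  36  13  13  41  91  87  51  16  69 182 179 181]
 [169  46  
[... 775 characters left out ...]
60 130 118 123 121 162 156 154 154 156]
 [136  56 158 161 105 108 109 101 168 157 154 154 149]
 [127  52 159 161 106 108 108 115 170 157 154 155 151]
 [128  49 170 156 108 108 107 108 171 155 156 154 150]
 [128  51 172 155 109 110 106 121 167 156 155 154 151]
 [130  59 171 156 107 107 106 118 167 155 154 155 152]
 [114  61 171 153 104 108 101 127 167 156 156 157 153]
 [109  62 170 152 104 107 101 126 167 155 154 156 155]
 [ 75  79 167 138 107 106 104 117 166 156 156 156 156]
 [ 39  84 172 142 106 105 101 133 161 155 156 156 157]
 [160 160 158 158 159 160 157 154 156 155 155 157 142]
 [158 156 157 157 156 155 156 156 156 156 156 157 142]
 [158 157 156 157 158 156 156 156 156 157 156 158 141]]
```

View pics/crop1.png

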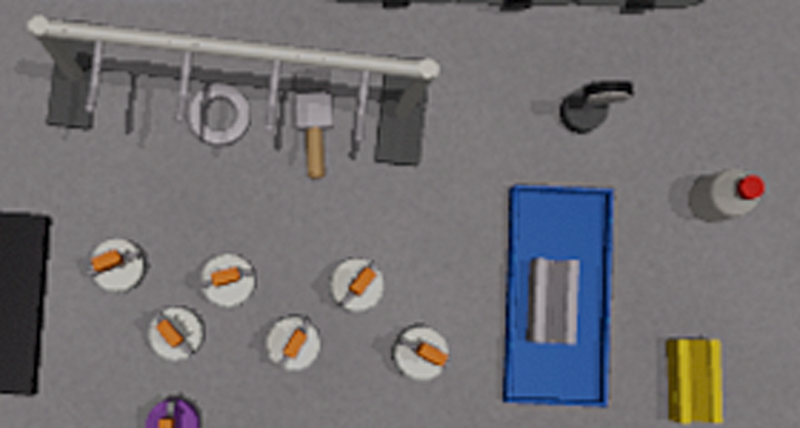

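The crop confirms the target is the grey V-block at (554,300). The yellow block is outside the tray at (694,380). The four hooks at x≈97, 185, 275 and 365 are free, and the purple tin is at (172,415). Next I measure the block and the plate.

```bash
python3 - <<'E'
from h import *
t=cam("top"); h=hsv(t)
m=np.zeros(h.shape[:2],bool); m[198:232,374:396]=True
m&=(h[...,1]<60)&(h[...,2]>90)
b=max(blobs(m,50),key=lambda b:b[1][4]); v,u=np.nonzero(b[2])
print('vblock',b[0].round(1),rectyaw(plane(t,np.c_[u,v],.05)))
k=np.array([[232,262],[296,266],[291,354],[226,350]])*.7
p=plane(t,k,.03); print('plate',p.round(3).tolist(),p.mean(0).round(3))
go(.45,.40,.25,89)
E
```

```text
vblock [384.1 215. ] (array([ 0.48364719, -0.30841565]), [46.2535514831543, 90.43911743164062], -1.9911727905273438)
plate [[0.569, 0.383, 0.03], [0.563, 0.242, 0.03], [0.371, 0.247, 0.03], [0.376, 0.389, 0.03]] [0.47  0.315 0.03 ]
pos [0.2311 0.5806 0.1965] ty yaw 68.3 tilt z [-0. -0. -1.] total shift [-1.351 -0.434 -0.268]
turn z total -0.115 deg 20.7 j7 -0.09
```

Call:
{"api": "play_rows", "payload": {"claw": [0,0,0,0,0,0,0,0], "delta_pos": [[-0.169,-0.054,-0.034],[-0.169,-0.054,-0.034],[-0.169,-0.054,-0.034],[-0.169,-0.054,-0.034],[-0.169,-0.054,-0.034],[-0.169,-0.054,-0.034],[-0.169,-0.054,-0.034],[-0.169,-0.054,-0.034]], "delta_rot": [[0,0,0],[0,0,0],[0,0,0],[0,0,0],[0,0,0],[0,0,0],[0,0,0],[0,0,0]], "squeeze": 40}}

```text
time: 1.15
ee_pos: [0.4514, 0.3994, 0.2515]
eef_rot: [0.188, 0.982, 0.0, 0.0]
ft_force: [-1.0, 0.4, -0.0]
width: 0.0872
grip_force: 0.0
```

Call:
{"api": "play_rows", "payload": {"claw": [0,0,0,0,0], "delta_pos": [[0,0,0],[0,0,0],[0,0,0],[0,0,0],[0,0,0]], "delta_rot": [[0,0,-0.029],[0,0,-0.029],[0,0,-0.029],[0,0,-0.028],[0,0,0]]}}

```text
time: 1.65
ee_pos: [0.4504, 0.4004, 0.2511]
eef_rot: [0.008, 1.0, 0.0, -0.0]
ft_force: [0.9, -0.2, -0.2]
width: 0.0873
grip_force: 0.0
```

```bash
python3 - <<'E'
from h import *
go(.484,-.308,.25,88.5)
E
```

```text
pos [0.4504 0.4004 0.2511] ty yaw 89.1 tilt z [-0.  0. -1.] total shift [-0.225 -3.539  0.005]
turn z total 0.003 deg -0.6 j7 0.76
```

Good, it tracks accurately. Next I go over the block.

Call:
{"api": "play_rows", "payload": {"claw": [0,0,0,0,0,0,0,0], "delta_pos": [[-0.014,-0.22,0],[-0.014,-0.22,0],[-0.014,-0.22,0],[-0.014,-0.22,0],[-0.014,-0.22,0],[-0.014,-0.22,0],[-0.014,-0.22,0],[-0.014,-0.22,0]], "delta_rot": [[0,0,0],[0,0,0],[0,0,0],[0,0,0],[0,0,0],[0,0,0],[0,0,0],[0,0,0]]}}

```text
time: 2.45
ee_pos: [0.4664, 0.0463, 0.2513]
eef_rot: [0.01, 1.0, 0.0, 0.0]
ft_force: [0.8, -0.1, 0.4]
width: 0.0872
grip_force: 0.0
```

Call:
{"api": "play_rows", "payload": {"claw": [0,0,0,0,0,0,0,0], "delta_pos": [[-0.014,-0.22,0],[-0.014,-0.22,0],[-0.014,-0.22,0],[-0.014,-0.22,0],[-0.014,-0.22,0],[-0.014,-0.22,0],[-0.014,-0.22,0],[-0.014,-0.22,0]], "delta_rot": [[0,0,0],[0,0,0],[0,0,0],[0,0,0],[0,0,0],[0,0,0],[0,0,0],[0,0,0]]}}

```text
time: 3.25
ee_pos: [0.4829, -0.3058, 0.2514]
eef_rot: [0.01, 1.0, -0.0, 0.0]
ft_force: [-0.3, 0.4, 0.0]
width: 0.0868
grip_force: 0.0
```

```bash
python3 - <<'E'
from h import *
go(.484,-.308,.033,88.5)
E
```

```text
pos [ 0.4829 -0.3058  0.2514] ty yaw 88.9 tilt z [ 0.001 -0.    -1.   ] total shift [-0.005 -0.011  1.092]
turn z total 0.002 deg -0.4 j7 2.15
```

Call:
{"api": "play_rows", "payload": {"claw": [0,0,0,0,0,0,0,0], "delta_pos": [[-0.005,-0.011,0.15],[0,0,0.15],[0,0,0.15],[0,0,0.15],[0,0,0.15],[0,0,0.15],[0,0,0.1],[0,0,0.08]], "delta_rot": [[0,0,0],[0,0,0],[0,0,0],[0,0,0],[0,0,0],[0,0,0],[0,0,0],[0,0,0]]}}

```text
time: 4.05
ee_pos: [0.4835, -0.3061, 0.0337]
eef_rot: [0.01, 1.0, 0.0, -0.0]
ft_force: [-0.0, -0.3, 0.4]
width: 0.0869
grip_force: 0.0
```

Call:
{"api": "play_rows", "payload": {"claw": [0,0.5,0.6,0.7,0.8,0.8,0.8,0.8], "delta_pos": [[0,0,0.012],[0,0,0],[0,0,0],[0,0,0],[0,0,0],[0,0,0],[0,0,0],[0,0,0]], "delta_rot": [[0,0,0],[0,0,0],[0,0,0],[0,0,0],[0,0,0],[0,0,0],[0,0,0],[0,0,0]]}}

```text
time: 4.85
ee_pos: [0.4839, -0.3064, 0.0327]
eef_rot: [0.009, 1.0, 0.0, 0.0]
ft_force: [-0.6, 0.0, 0.4]
width: 0.0391
grip_force: 0.0
```

```bash
python3 - <<'E'
from h import *
go(.484,-.308,.25,88.5)
E
```

```text
pos [ 0.4839 -0.3064  0.0327] ty yaw 89.0 tilt z [ 0.  0. -1.] total shift [-1.000e-03 -8.000e-03 -1.087e+00]
turn z total 0.003 deg -0.5 j7 2.27
```

Call:
{"api": "play_rows", "payload": {"claw": [0.8,0.8], "delta_pos": [[0,0,0],[0,0,0]], "delta_rot": [[0,0,0],[0,0,0]]}}

```text
time: 5.05
ee_pos: [0.4838, -0.3064, 0.0326]
eef_rot: [0.009, 1.0, 0.0, 0.0]
ft_force: [0.6, 0.7, 0.3]
width: 0.0238
grip_force: 0.0
```

```bash
python3 - <<'E'
from h import *
s=cam("scene"); cv2.imwrite("pics/c2.png",cv2.resize(s["pixels"][170:320,120:270],(600,600),interpolation=cv2.INTER_CUBIC)[:,:,::-1])
E
```

```text
(no output)
```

View pics/c2.png

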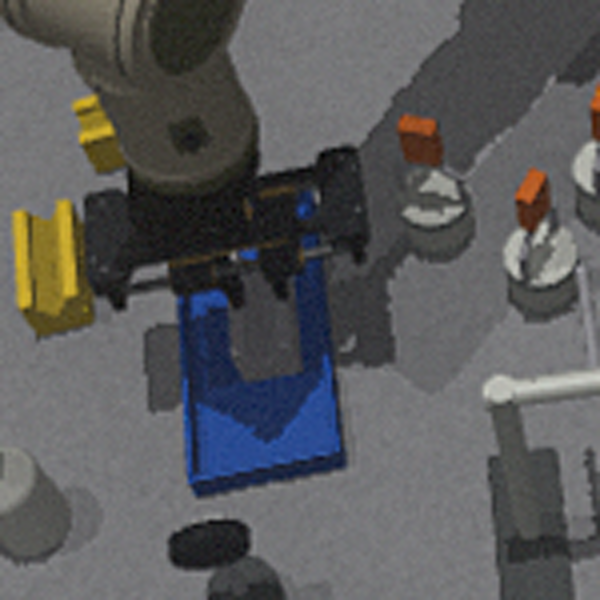

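The crop shows the fingertips at (235,295) and (280,290) passing over the block. When the fingers are open the tips sit higher than the TCP. I open and go lower.

Call:
{"api": "play_rows", "payload": {"claw": [0.25,0.25,0.25,0.25,0.25,0.25,0.25], "delta_pos": [[0,0,-0.05],[0,0,0],[0,0,0],[0,0,0],[0,0,0],[0,0,0],[0,0,0]], "delta_rot": [[0,0,0],[0,0,0],[0,0,0],[0,0,0],[0,0,0],[0,0,0],[0,0,0]]}}

```text
time: 5.8
ee_pos: [0.4838, -0.3064, 0.0425]
eef_rot: [0.009, 1.0, 0.0, -0.0]
ft_force: [-0.3, -0.0, -0.2]
width: 0.0631
grip_force: 0.0
```

Call:
{"api": "play_rows", "payload": {"claw": [0.25,0.25,0.25,0.25,0.25], "delta_pos": [[0,-0.009,0.04],[0,0,0.03],[0,0,0.025],[0,0,0.02],[0,0,0]], "delta_rot": [[0,0,0],[0,0,0],[0,0,0],[0,0,0],[0,0,0]]}}

```text
time: 6.3
ee_pos: [0.4833, -0.308, 0.0188]
eef_rot: [0.009, 1.0, 0.0, -0.001]
ft_force: [0.7, 0.3, -0.1]
width: 0.0656
grip_force: 0.0
```

Call:
{"api": "play_rows", "payload": {"claw": [0.7,0.7,0.7,0.7,0.7,0.7], "delta_pos": [[0,0,0],[0,0,0],[0,0,0],[0,0,0],[0,0,0],[0,0,0]], "delta_rot": [[0,0,0],[0,0,0],[0,0,0],[0,0,0],[0,0,0],[0,0,0]]}}

```text
time: 6.9
ee_pos: [0.4841, -0.3095, 0.0202]
eef_rot: [0.009, 1.0, -0.001, 0.001]
ft_force: [0.9, -5.6, 2.2]
width: 0.0431
grip_force: 40.0
```

Call:
{"api": "play_rows", "payload": {"claw": [0.7,0.7,0.7,0.7,0.7,0.7], "delta_pos": [[0,0,-0.02],[0,0,-0.03],[0,0,-0.05],[0,0,-0.05],[0,0,-0.05],[0,0,0]], "delta_rot": [[0,0,0],[0,0,0],[0,0,0],[0,0,0],[0,0,0],[0,0,0]]}}

```text
time: 7.5
ee_pos: [0.4848, -0.3088, 0.0615]
eef_rot: [0.009, 1.0, -0.0, 0.001]
ft_force: [-0.2, -0.6, -7.8]
width: 0.0432
grip_force: 40.0
```

Call:
{"api": "play_rows", "payload": {"claw": [0.7,0.7], "delta_pos": [[0,0,0],[0,0,0]], "delta_rot": [[0,0,0],[0,0,0]]}}

```text
time: 7.7
ee_pos: [0.4836, -0.3079, 0.0592]
eef_rot: [0.009, 1.0, 0.0, -0.0]
ft_force: [0.2, 0.7, -8.2]
width: 0.0432
grip_force: 40.0
```

```bash
python3 - <<'E'
from h import *
s=cam("scene"); cv2.imwrite("pics/c3.png",cv2.resize(s["pixels"][170:320,120:270],(600,600),interpolation=cv2.INTER_CUBIC)[:,:,::-1])
print(r.read_state()["torque"].round(2)); go(.47,.315,.25,88.5)
E
```

```text
[0.06 0.08 0.  ]
pos [ 0.4835 -0.308   0.0591] ty yaw 89.0 tilt z [-0.001  0.    -1.   ] total shift [ 0.123  3.114 -0.953]
turn z total 0.003 deg -0.5 j7 2.25
```

View pics/c3.png

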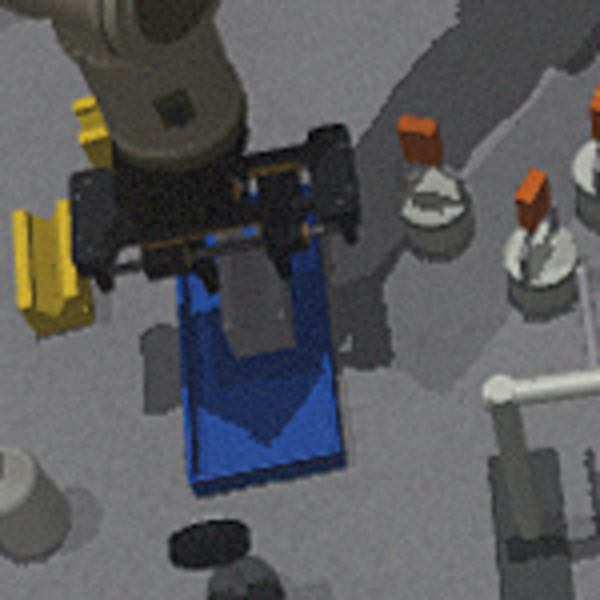

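The block is gripped level and clear of the tray floor. The yellow ones are untouched. Now I carry it to the plate.

Call:
{"api": "play_rows", "payload": {"claw": [0.7,0.7,0.7,0.7,0.7,0.7,0.7,0.7], "delta_pos": [[0,0,-0.1],[0,0,-0.2],[0,0,-0.2],[0,0,-0.2],[0,0,-0.17],[0,0,-0.08],[0.01,0.08,0],[0.01,0.15,0]], "delta_rot": [[0,0,0],[0,0,0],[0,0,0],[0,0,0],[0,0,0],[0,0,0],[0,0,0],[0,0,0]]}}

```text
time: 8.55
ee_pos: [0.4797, -0.2641, 0.2497]
eef_rot: [0.011, 1.0, -0.001, -0.0]
ft_force: [0.6, 0.5, -8.4]
width: 0.0429
grip_force: 40.0
```

Call:
{"api": "play_rows", "payload": {"claw": [0.7,0.7,0.7,0.7,0.7,0.7,0.7,0.7], "delta_pos": [[0.01,0.2,0],[0.01,0.2,0],[0.01,0.2,0],[0.01,0.2,0],[0.01,0.2,0],[0.01,0.2,0],[0.01,0.2,0],[0.01,0.2,0]], "delta_rot": [[0,0,0],[0,0,0],[0,0,0],[0,0,0],[0,0,0],[0,0,0],[0,0,0],[0,0,0]]}}

```text
time: 9.35
ee_pos: [0.4696, 0.0593, 0.2493]
eef_rot: [0.009, 1.0, 0.0, -0.0]
ft_force: [0.8, 0.1, -8.0]
width: 0.0427
grip_force: 40.0
```

Call:
{"api": "play_rows", "payload": {"claw": [0.7,0.7,0.7,0.7,0.7,0.7,0.7,0.7], "delta_pos": [[0.01,0.2,0],[0.01,0.2,0],[0,0.2,0],[0,0.2,0],[0,0.2,0],[0,0.18,0],[0,0.1,0],[0,0,0]], "delta_rot": [[0,0,0],[0,0,0],[0,0,0],[0,0,0],[0,0,0],[0,0,0],[0,0,0],[0,0,0]]}}

```text
time: 10.15
ee_pos: [0.4693, 0.3173, 0.2483]
eef_rot: [0.007, 1.0, -0.0, -0.001]
ft_force: [0.2, 0.2, -8.1]
width: 0.0429
grip_force: 40.0
```

```bash
python3 - <<'E'
from h import *
go(.47,.315,.049,88.5)
E
```

```text
pos [0.4693 0.3173 0.2483] ty yaw 89.2 tilt z [-0.002 -0.    -1.   ] total shift [-0.005 -0.011  0.997]
turn z total 0.004 deg -0.7 j7 0.9
```

Call:
{"api": "play_rows", "payload": {"claw": [0.7,0.7,0.7,0.7,0.7,0.7,0.7,0.7], "delta_pos": [[0,-0.01,0.15],[0,0,0.18],[0,0,0.18],[0,0,0.18],[0,0,0.15],[0,0,0.1],[0,0,0.04],[0,0,0]], "delta_rot": [[0,0,0],[0,0,0],[0,0,0],[0,0,0],[0,0,0],[0,0,0],[0,0,0],[0,0,0]]}}

```text
time: 10.95
ee_pos: [0.4704, 0.3109, 0.0528]
eef_rot: [0.009, 1.0, -0.001, -0.001]
ft_force: [0.1, 0.1, -7.3]
width: 0.0427
grip_force: 40.0
```

Call:
{"api": "play_rows", "payload": {"claw": [0.7,0.7,0.7,0.7], "delta_pos": [[0,0,0.008],[0,0,0.008],[0,0,0.008],[0,0,0]], "delta_rot": [[0,0,0],[0,0,0],[0,0,0],[0,0,0]]}}

```text
time: 11.35
ee_pos: [0.4708, 0.3122, 0.0491]
eef_rot: [0.009, 1.0, 0.0, 0.0]
ft_force: [0.1, -0.9, -8.2]
width: 0.0427
grip_force: 40.0
```

Call:
{"api": "play_rows", "payload": {"claw": [0.7,0.7,0.7,0.7], "delta_pos": [[0,0,0.008],[0,0,0.008],[0,0,0.004],[0,0,0]], "delta_rot": [[0,0,0],[0,0,0],[0,0,0],[0,0,0]]}}

```text
time: 11.75
ee_pos: [0.4707, 0.3121, 0.0451]
eef_rot: [0.009, 1.0, 0.0, 0.0]
ft_force: [-2.3, -1.9, -3.0]
width: 0.043
grip_force: 40.0
```

Call:
{"api": "play_rows", "payload": {"claw": [0.7,0.7,0.7,0.7], "delta_pos": [[0,0,0.003],[0,0,0.002],[0,0,0],[0,0,0]], "delta_rot": [[0,0,0],[0,0,0],[0,0,0],[0,0,0]]}}

```text
time: 12.15
ee_pos: [0.4708, 0.3121, 0.0451]
eef_rot: [0.009, 1.0, 0.0, 0.0]
ft_force: [-5.3, -4.3, 7.8]
width: 0.0429
grip_force: 40.0
```

Call:
{"api": "play_rows", "payload": {"claw": [0.5,0.4,0.3,0.25,0.25,0.25,0.25,0.25], "delta_pos": [[0,0,0],[0,0,0],[0,0,0],[0,0,-0.05],[0,0,-0.2],[0,0,-0.2],[0,0,-0.2],[0,0,-0.2]], "delta_rot": [[0,0,0],[0,0,0],[0,0,0],[0,0,0],[0,0,0],[0,0,0],[0,0,0],[0,0,0]]}}

```text
time: 12.95
ee_pos: [0.4708, 0.3121, 0.2167]
eef_rot: [0.009, 1.0, 0.001, 0.001]
ft_force: [1.7, 1.0, -0.6]
width: 0.065
grip_force: 0.0
```

```bash
python3 - <<'E'
from h import *
t=cam("top"); cv2.imwrite("pics/c4.png",cv2.resize(t["pixels"][100:280,140:420],(800,514),interpolation=cv2.INTER_CUBIC)[:,:,::-1])
tins()
go(.511,.165,.2,23)
E
```

```text
[227. 201.] 38 p [0.511 0.164 0.143] err 0.0019 yaw -67 [12. 27.]
[269. 207.] 35 p [0.497 0.042 0.143] err 0.0019 yaw -70 [12. 25.]
[316. 208.] 34 p [ 0.496 -0.096  0.144] err 0.0043 yaw -39 [11. 25.]
[249. 226.] 40 p [0.439 0.098 0.145] err 0.0013 yaw 40 [12. 27.]
[293. 230.] 34 p [ 0.432 -0.029  0.145] err 0.0033 yaw -30 [11. 25.]
[340. 234.] 40 p [ 0.423 -0.165  0.143] err 0.0036 yaw 65 [12. 26.]
[247. 261.] 28 p [0.339 0.1   0.143] err 0.003 yaw 1 [ 9. 23.]
pos [0.4722 0.3132 0.2177] ty yaw 89.0 tilt z [ 0.005  0.004 -1.   ] total shift [-0.207 -0.738  0.086]
turn z total 0.367 deg -66.0 j7 0.91
```

View pics/c4.png

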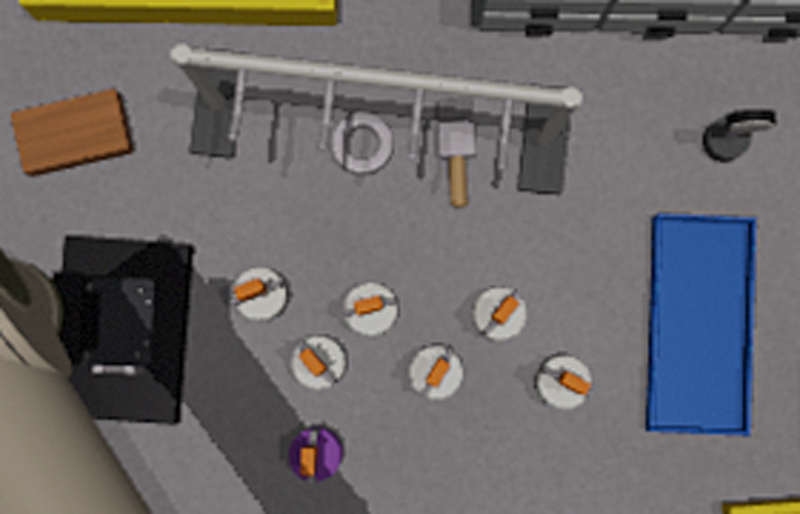

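The tray is now empty, all six tins are unmoved, and the four hooks are free. I start with the tin at crop (258,292).

Call:
{"api": "play_rows", "payload": {"claw": [0.5,0.5,0.5,0.5,0.5,0.5,0.5,0.5], "delta_pos": [[-0.052,-0.18,0],[-0.052,-0.19,0],[-0.052,-0.19,0],[-0.051,-0.178,0],[0,0,0],[0,0,0],[0,0,0],[0,0,0]], "delta_rot": [[0,0,0],[0,0,0],[0,0,0],[0,0,0],[0,0,0.041],[0,0,0.041],[0,0,0.041],[0,0,0.041]], "squeeze": 30}}

```text
time: 13.9
ee_pos: [0.5092, 0.1636, 0.2133]
eef_rot: [0.266, 0.964, -0.0, -0.0]
ft_force: [0.3, 0.5, 0.2]
width: 0.0439
grip_force: 0.0
```

Call:
{"api": "play_rows", "payload": {"claw": [0.5,0.5,0.5,0.5,0.5,0.5], "delta_pos": [[0,0,0],[0,0,0],[0,0,0],[0,0,0],[0,0,0],[0,0,0]], "delta_rot": [[0,0,0.041],[0,0,0.041],[0,0,0.041],[0,0,0.041],[0,0,0.039],[0,0,0]]}}

```text
time: 14.5
ee_pos: [0.5092, 0.1637, 0.2134]
eef_rot: [0.553, 0.833, -0.0, -0.0]
ft_force: [-1.0, -0.5, 0.2]
width: 0.0435
grip_force: 0.0
```

```bash
python3 - <<'E'
from h import *
go(.511,.1645,.115,23)
E
```

```text
pos [0.5092 0.1637 0.2134] ty yaw 22.8 tilt z [-0.001 -0.    -1.   ] total shift [-0.     0.01   0.492]
turn z total -0.001 deg 0.2 j7 0.04
```

Descend, grip, lift slightly, and settle for weighing.

Call:
{"api": "play_rows", "payload": {"claw": [0.5,0.5,0.5,0.5,0.5,0.9,0.9,0.9], "delta_pos": [[0,0.01,0.12],[0,0,0.15],[0,0,0.15],[0,0,0.072],[0,0,0],[0,0,0],[0,0,0],[0,0,0]], "delta_rot": [[0,0,0],[0,0,0],[0,0,0],[0,0,0],[0,0,0],[0,0,0],[0,0,0],[0,0,0]]}}

```text
time: 15.3
ee_pos: [0.5121, 0.1649, 0.1167]
eef_rot: [0.552, 0.834, 0.001, 0.0]
ft_force: [-0.9, 0.5, 1.0]
width: 0.0268
grip_force: 0.0
```

Call:
{"api": "play_rows", "payload": {"claw": [0.9,0.9,0.9,0.9], "delta_pos": [[0,0,0],[0,0,0],[0,0,0],[0,0,0]], "delta_rot": [[0,0,0],[0,0,0],[0,0,0],[0,0,0]]}}

```text
time: 15.7
ee_pos: [0.5118, 0.1647, 0.1159]
eef_rot: [0.552, 0.834, 0.0, 0.0]
ft_force: [0.9, -0.5, 3.3]
width: 0.0129
grip_force: 30.0
```

Call:
{"api": "play_rows", "payload": {"claw": [0.9,0.9,0.9,0.9,0.9,0.9], "delta_pos": [[0,0,-0.04],[0,0,-0.08],[0,0,-0.08],[0,0,-0.05],[0,0,0],[0,0,0]], "delta_rot": [[0,0,0],[0,0,0],[0,0,0],[0,0,0],[0,0,0],[0,0,0]]}}

```text
time: 16.3
ee_pos: [0.511, 0.1645, 0.165]
eef_rot: [0.552, 0.834, -0.0, -0.0]
ft_force: [-0.5, -0.6, -1.3]
width: 0.0129
grip_force: 30.0
```

About 1.3 N, so this one is empty. It goes to the tray.

Call:
{"api": "play_rows", "payload": {"claw": [0.9,0.9,0.9,0.9,0.9,0.9], "delta_pos": [[0,0,-0.1],[0,0,-0.15],[0,0,-0.15],[0,0,-0.15],[0,0,-0.12],[0,0,0]], "delta_rot": [[0,0,0],[0,0,0],[0,0,0],[0,0,0],[0,0,0],[0,0,0]]}}

```text
time: 16.9
ee_pos: [0.5123, 0.1649, 0.3018]
eef_rot: [0.552, 0.834, 0.002, 0.001]
ft_force: [0.3, -0.2, -1.6]
width: 0.0133
grip_force: 30.0
```

```bash
python3 - <<'E'
from h import *
t=cam("top");h=hsv(t)
m=(h[...,0]>100)&(h[...,0]<125)&(h[...,1]>150)
for cen,st,mm in blobs(m,1500,9000):
    v,u=np.nonzero(mm); print(cen,rectyaw(plane(t,np.c_[u,v],.028)))
print(r.read_state()["ft_force"])
go(.566,-.317,.30)
E
```

```text
[384.85377532 213.20662983] (array([ 0.49070142, -0.31585257]), [111.73676300048828, 237.12879943847656], -1.16949462890625)
[-0.17481144  0.09009516 -1.56037509]
pos [0.5117 0.1647 0.2997] ty yaw 22.9 tilt z [ 0.001  0.001 -1.   ] total shift [-2.324 -0.689 -0.003]
```

Call:
{"api": "play_rows", "payload": {"claw": [0.9,0.9,0.9,0.9,0.9,0.9,0.9,0.9], "delta_pos": [[-0.1,-0.03,0],[-0.17,-0.05,0],[-0.195,-0.058,0],[-0.195,-0.058,0],[-0.195,-0.058,0],[-0.195,-0.058,0],[-0.195,-0.058,0],[-0.195,-0.058,0]], "delta_rot": [[0,0,0],[0,0,0],[0,0,0],[0,0,0],[0,0,0],[0,0,0],[0,0,0],[0,0,0]]}}

```text
time: 17.75
ee_pos: [0.5439, -0.1355, 0.2974]
eef_rot: [0.552, 0.834, -0.001, -0.001]
ft_force: [0.5, 0.2, -1.4]
width: 0.0133
grip_force: 30.0
```

Call:
{"api": "play_rows", "payload": {"claw": [0.9,0.9,0.9,0.9,0.9,0.9,0.9,0.9], "delta_pos": [[-0.195,-0.058,0],[-0.195,-0.058,0],[-0.195,-0.058,0],[-0.18,-0.053,0],[-0.1,-0.031,0],[-0.04,-0.01,0],[0,0,0],[0,0,0]], "delta_rot": [[0,0,0],[0,0,0],[0,0,0],[0,0,0],[0,0,0],[0,0,0],[0,0,0],[0,0,0]]}}

```text
time: 18.55
ee_pos: [0.5662, -0.3201, 0.2986]
eef_rot: [0.552, 0.834, 0.0, -0.001]
ft_force: [0.1, 0.2, -1.4]
width: 0.0131
grip_force: 30.0
```

```bash
python3 - <<'E'
from h import *
go(.566,-.317,.124)
E
```

```text
pos [ 0.5662 -0.3201  0.2986] ty yaw 23.0 tilt z [-0.001  0.001 -1.   ] total shift [0.013 0.005 0.873]
```

Call:
{"api": "play_rows", "payload": {"claw": [0.9,0.9,0.9,0.9,0.9,0.9,0.9,0.9], "delta_pos": [[0.013,0.005,0.1],[0,0,0.18],[0,0,0.18],[0,0,0.17],[0,0,0.13],[0,0,0.08],[0,0,0.02],[0,0,0]], "delta_rot": [[0,0,0],[0,0,0],[0,0,0],[0,0,0],[0,0,0],[0,0,0],[0,0,0],[0,0,0]]}}

```text
time: 19.35
ee_pos: [0.5662, -0.3182, 0.1279]
eef_rot: [0.552, 0.834, 0.0, 0.0]
ft_force: [0.1, 0.2, -0.7]
width: 0.013
grip_force: 30.0
```

Call:
{"api": "play_rows", "payload": {"claw": [0.9,0.9,0.9,0.9], "delta_pos": [[0,0,0.01],[0,0,0.01],[0,0,0.005],[0,0,0]], "delta_rot": [[0,0,0],[0,0,0],[0,0,0],[0,0,0]]}}

```text
time: 19.75
ee_pos: [0.5659, -0.3189, 0.1226]
eef_rot: [0.552, 0.834, 0.0, 0.0]
ft_force: [-0.1, 1.1, -2.4]
width: 0.0128
grip_force: 30.0
```

Call:
{"api": "play_rows", "payload": {"claw": [0.9,0.9,0.9,0.5,0.5,0.5,0.5,0.5], "delta_pos": [[0,0,0.006],[0,0,0.004],[0,0,0],[0,0,0],[0,0,0],[0,0,0],[0,0,-0.1],[0,0,-0.2]], "delta_rot": [[0,0,0],[0,0,0],[0,0,0],[0,0,0],[0,0,0],[0,0,0],[0,0,0],[0,0,0]]}}

```text
time: 20.55
ee_pos: [0.5642, -0.3176, 0.178]
eef_rot: [0.552, 0.834, -0.001, -0.003]
ft_force: [0.9, -0.3, 0.7]
width: 0.0409
grip_force: 0.0
```

Call:
{"api": "play_rows", "payload": {"claw": [0.5,0.5], "delta_pos": [[0,0,-0.2],[0,0,0]], "delta_rot": [[0,0,0],[0,0,0]]}}

```text
time: 20.75
ee_pos: [0.5676, -0.3205, 0.2262]
eef_rot: [0.553, 0.833, 0.001, 0.004]
ft_force: [-0.7, -0.6, 0.2]
width: 0.0434
grip_force: 0.0
```

```bash
python3 - <<'E'
from h import *
tins()
go(.423,-.1655,.215,-25)
E
```

```text
[397. 184.] 22 p [ 0.58  -0.188  0.336] err 0.1784 yaw -67 [10. 19.]
[269. 207.] 33 p [0.498 0.042 0.143] err 0.0011 yaw -75 [11. 25.]
[316. 208.] 36 p [ 0.495 -0.095  0.143] err 0.0048 yaw -33 [12. 25.]
[249. 226.] 39 p [0.439 0.097 0.144] err 0.0017 yaw 40 [12. 27.]
[293. 230.] 36 p [ 0.432 -0.028  0.145] err 0.0028 yaw -30 [11. 26.]
[341. 234.] 34 p [ 0.435 -0.133  0.074] err 0.0821 yaw 65 [10. 26.]
[248. 261.] 19 p [0.342 0.099 0.147] err 0.0022 yaw 1 [ 9. 23.]
pos [ 0.5661 -0.3191  0.221 ] ty yaw 22.9 tilt z [ 0.001 -0.    -1.   ] total shift [ 0.986 -0.36   0.029]
turn z total 0.266 deg -47.9 j7 1.03
```

Call:
{"api": "play_rows", "payload": {"claw": [0.5,0.5,0.5,0.5,0.5,0.5,0.5,0.5], "delta_pos": [[0.164,-0.06,0],[0.164,-0.06,0],[0.164,-0.06,0],[0.164,-0.06,0],[0.165,-0.06,0],[0.165,-0.06,0],[0,0,0],[0,0,0]], "delta_rot": [[0,0,0],[0,0,0],[0,0,0],[0,0,0],[0,0,0],[0,0,0],[0,0,0.038],[0,0,0.038]]}}

```text
time: 21.65
ee_pos: [0.4217, -0.1639, 0.2194]
eef_rot: [0.649, 0.761, 0.0, -0.001]
ft_force: [-0.2, 0.5, 0.2]
width: 0.0433
grip_force: 0.0
```

Call:
{"api": "play_rows", "payload": {"claw": [0.5,0.5,0.5,0.5,0.5,0.5], "delta_pos": [[0,0,0],[0,0,0],[0,0,0],[0,0,0],[0,0,0],[0,0,0]], "delta_rot": [[0,0,0.038],[0,0,0.038],[0,0,0.038],[0,0,0.038],[0,0,0.038],[0,0,0]]}}

```text
time: 22.25
ee_pos: [0.422, -0.165, 0.2192]
eef_rot: [0.844, 0.537, -0.001, -0.001]
ft_force: [0.4, 0.1, 0.3]
width: 0.0433
grip_force: 0.0
```

```bash
python3 - <<'E'
from h import *
go(.423,-.1655,.115,-25)
E
```

```text
pos [ 0.422  -0.165   0.2192] ty yaw -25.0 tilt z [-0.002  0.    -1.   ] total shift [0.    0.007 0.521]
turn z total -0.0 deg 0.0 j7 -0.21
```

Call:
{"api": "play_rows", "payload": {"claw": [0.5,0.5,0.5,0.5,0.5,0.9,0.9,0.9], "delta_pos": [[0,0.007,0.13],[0,0,0.16],[0,0,0.16],[0,0,0.071],[0,0,0],[0,0,0],[0,0,0],[0,0,0]], "delta_rot": [[0,0,0],[0,0,0],[0,0,0],[0,0,0],[0,0,0],[0,0,0],[0,0,0],[0,0,0]]}}

```text
time: 23.05
ee_pos: [0.4245, -0.1659, 0.1171]
eef_rot: [0.843, 0.538, 0.001, 0.0]
ft_force: [0.1, 0.1, 0.2]
width: 0.0269
grip_force: 0.0
```

Call:
{"api": "play_rows", "payload": {"claw": [0.9,0.9,0.9,0.9], "delta_pos": [[0,0,0],[0,0,0],[0,0,0],[0,0,0]], "delta_rot": [[0,0,0],[0,0,0],[0,0,0],[0,0,0]]}}

```text
time: 23.45
ee_pos: [0.4241, -0.1659, 0.1166]
eef_rot: [0.843, 0.538, 0.0, 0.0]
ft_force: [-1.1, -0.6, 5.2]
width: 0.0128
grip_force: 29.9
```

Call:
{"api": "play_rows", "payload": {"claw": [0.9,0.9,0.9,0.9,0.9,0.9], "delta_pos": [[0,0,-0.04],[0,0,-0.08],[0,0,-0.08],[0,0,-0.05],[0,0,0],[0,0,0]], "delta_rot": [[0,0,0],[0,0,0],[0,0,0],[0,0,0],[0,0,0],[0,0,0]]}}

```text
time: 24.05
ee_pos: [0.4236, -0.1657, 0.1657]
eef_rot: [0.843, 0.538, -0.0, -0.0]
ft_force: [-1.1, 0.6, -4.7]
width: 0.0132
grip_force: 29.9
```

4.7 N, so this one is full. Before hanging it I refine the hook positions from the pictures.

```bash
python3 - <<'E'
from h import *
mid=np.array([.711,.0363]); ry=np.array([.0900,.9959]); rx=np.array([.9959,-.09])
t=cam("top"); s=cam("scene")
g=t["pixels"].astype(float).mean(2)
def proj(c,p):
    T=c["cam_to_world"];q=T[:3,:3].T@(np.array(p)-T[:3,3]);K=c["camera_matrix"]
    return np.array([K[0,0]*q[0]/-q[2]+K[0,2],K[1,1]*-q[1]/-q[2]+K[1,2]])
for k in range(4):
    w=mid-.05*rx+(k-1.5)*.085*ry
    out=[]
    for f,z in((-.03,.222),(-.04,.22),(-.05,.22),(-.06,.225),(-.068,.235)):
        p=mid+f*rx+(k-1.5)*.085*ry; u,v=proj(t,[*p,z]); v=int(round(v)); u0=int(round(u))
        a=g[v,u0-5:u0+6]; a=np.clip(a-np.percentile(a,60),0,None)
        out.append(round(float((a*np.arange(-5,6)).sum()/a.sum()+u0-u),1))
    print(k+1,w.round(4),'px',proj(t,[*w,.22]).round(1),'col offsets',out)
# crossbar line check
for f in(-.5,-.25,0,.25,.5):
    p=mid+f*.3*ry; u,v=proj(t,[*p,.226]); a=g[int(v)-6:int(v)+7,int(round(u))]; a=np.clip(a-np.percentile(a,60),0,None); print(round(float((a*np.arange(-6,7)).sum()/a.sum()+int(v)-v),1),end=' ')
print()
A=cv2.resize(s["pixels"][220:330,235:415],(800,489),interpolation=cv2.INTER_CUBIC).copy()
for k in range(4):
    for f,z,c in((-.05,.22,(255,0,0)),(-.073,.234,(0,255,0))):
        q=proj(s,[*(mid+f*rx+(k-1.5)*.085*ry),z]); q=(q+.5-[235,220])*4.444; cv2.circle(A,tuple(int(x) for x in q),3,c,-1)
cv2.imwrite("pics/c5.png",A[:,:,::-1])
go(.5785,-.080,.30,-5.2)
E
```

```text
1 [ 0.6497 -0.0862] px [316.7 150.3] col offsets [-0.9, -0.2, -1.7, -0.9, -0.6]
2 [ 0.6574 -0.0015] px [285.6 147. ] col offsets [-0.9, -0.3, 1.2, -0.3, 0.3]
3 [0.665  0.0831] px [254.6 143.6] col offsets [-1.0, -1.0, 4.4, 3.8, 3.7]
4 [0.6727 0.1678] px [223.6 140.2] col offsets [-1.1, -1.2, -0.6, 0.9, 1.2]
-0.2 -0.3 -0.4 -0.4 -0.5 
pos [ 0.4233 -0.1657  0.1653] ty yaw -24.9 tilt z [-0.002  0.    -1.   ] total shift [ 0.715  0.522 -0.674]
turn z total -0.11 deg 19.7 j7 -0.18
```

View pics/c5.png

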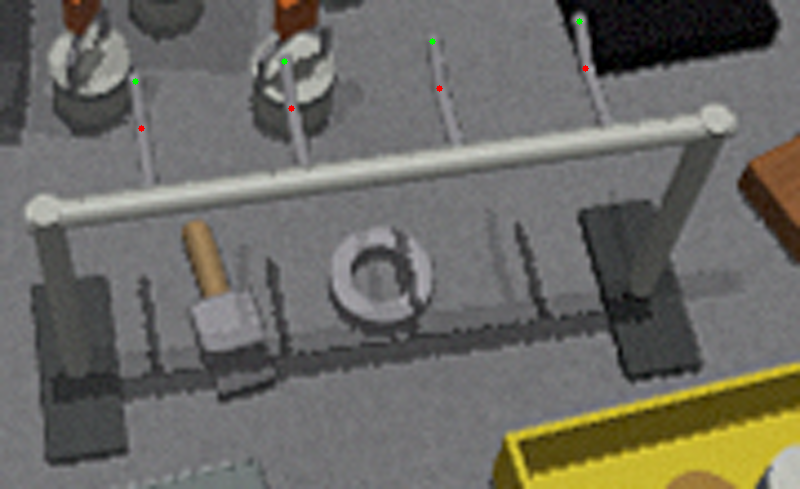

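The markers sit on the hooks within about 1 px, so the rail pose is confirmed. I move to the pre-approach of hook 1.

Call:
{"api": "play_rows", "payload": {"claw": [0.9,0.9,0.9,0.9,0.9,0.9,0.9,0.9], "delta_pos": [[0,0,-0.12],[0,0,-0.18],[0,0,-0.18],[0,0,-0.14],[0,0,-0.05],[0.1,0.07,0],[0.158,0.112,0],[0.158,0.112,0]], "delta_rot": [[0,0,0],[0,0,0],[0,0,0],[0,0,0],[0,0,0],[0,0,0],[0,0,0],[0,0,0]]}}

```text
time: 24.95
ee_pos: [0.513, -0.1145, 0.2988]
eef_rot: [0.843, 0.537, -0.0, -0.001]
ft_force: [0.8, 0.7, -3.5]
width: 0.0126
grip_force: 29.9
```

Call:
{"api": "play_rows", "payload": {"claw": [0.9,0.9,0.9,0.9,0.9,0.9,0.9,0.9], "delta_pos": [[0.15,0.106,0],[0.1,0.07,0],[0.05,0.035,0],[0,0,0],[0,0,0],[0,0,0],[0,0,0],[0,0,0]], "delta_rot": [[0,0,0],[0,0,0],[0,0,0],[0,0,-0.037],[0,0,-0.037],[0,0,-0.036],[0,0,0],[0,0,0]]}}

```text
time: 25.75
ee_pos: [0.5753, -0.0792, 0.2996]
eef_rot: [0.74, 0.673, -0.0, -0.0]
ft_force: [-1.2, -0.9, -4.9]
width: 0.0128
grip_force: 29.9
```

```bash
python3 - <<'E'
from h import *
print(r.read_state()["ft_force"],r.read_state()["torque"])
go(.650,-.085,.270,-5.2)
E
```

```text
[-1.17229199 -0.87400523 -4.92432627] [-0.0979012   0.04898578 -0.0025789 ]
pos [ 0.5753 -0.0792  0.2996] ty yaw -5.4 tilt z [-0.001  0.    -1.   ] total shift [0.006 0.375 0.148]
turn z total -0.001 deg 0.2 j7 0.04
```

Call:
{"api": "play_rows", "payload": {"claw": [0.9,0.9,0.9,0.9,0.9,0.9,0.9,0.9], "delta_pos": [[0.006,0,0.08],[0,0,0.06],[0,0,0],[0,0.04,0],[0,0.06,0],[0,0.06,0],[0,0.06,0],[0,0.06,0]], "delta_rot": [[0,0,0],[0,0,0],[0,0,0],[0,0,0],[0,0,0],[0,0,0],[0,0,0],[0,0,0]]}}

```text
time: 26.55
ee_pos: [0.6331, -0.0825, 0.2729]
eef_rot: [0.738, 0.675, 0.0, 0.0]
ft_force: [-0.6, -0.0, -4.8]
width: 0.0129
grip_force: 29.9
```

Call:
{"api": "play_rows", "payload": {"claw": [0.9,0.9,0.9,0.9,0.9], "delta_pos": [[0,0.05,0],[0,0.03,0],[0,0.015,0],[0,0,0],[0,0,0]], "delta_rot": [[0,0,0],[0,0,0],[0,0,0],[0,0,0],[0,0,0]]}}

```text
time: 27.05
ee_pos: [0.6505, -0.0842, 0.2724]
eef_rot: [0.738, 0.675, 0.0, -0.0]
ft_force: [-0.4, -0.1, -4.0]
width: 0.0127
grip_force: 29.9
```

```bash
python3 - <<'E'
from h import *
go(.650,-.085,.2445,-5.2)
E
```

```text
pos [ 0.6505 -0.0842  0.2724] ty yaw -5.2 tilt z [ 0.  0. -1.] total shift [-0.004 -0.002  0.14 ]
turn z total 0.0 deg -0.0 j7 0.08
```

No contact so far. I lower until the weight transfers.

Call:
{"api": "play_rows", "payload": {"claw": [0.9,0.9,0.9,0.9,0.9,0.9], "delta_pos": [[0,0,0.04],[0,0,0.04],[0,0,0.03],[0,0,0.015],[0,0,0.01],[0,0,0]], "delta_rot": [[0,0,0],[0,0,0],[0,0,0],[0,0,0],[0,0,0],[0,0,0]]}}

```text
time: 27.65
ee_pos: [0.6509, -0.0841, 0.2459]
eef_rot: [0.738, 0.675, 0.0, 0.0]
ft_force: [-1.2, 1.4, -0.1]
width: 0.0128
grip_force: 29.9
```

Call:
{"api": "play_rows", "payload": {"claw": [0.9,0.9,0.9], "delta_pos": [[0,0,0.005],[0,0,0.005],[0,0,0]], "delta_rot": [[0,0,0],[0,0,0],[0,0,0]]}}

```text
time: 27.95
ee_pos: [0.6516, -0.0842, 0.2456]
eef_rot: [0.738, 0.675, 0.001, 0.001]
ft_force: [-1.7, 0.8, 9.7]
width: 0.0134
grip_force: 30.1
```

Call:
{"api": "play_rows", "payload": {"claw": [0.8,0.7,0.6,0.5,0.5,0.5,0.5], "delta_pos": [[0,0,-0.005],[0,0,0],[0,0,0],[0,0,0],[0,0,0],[0,0,-0.1],[0,0,-0.2]], "delta_rot": [[0,0,0],[0,0,0],[0,0,0],[0,0,0],[0,0,0],[0,0,0],[0,0,0]]}}

```text
time: 28.65
ee_pos: [0.6494, -0.0837, 0.3018]
eef_rot: [0.738, 0.675, -0.002, -0.002]
ft_force: [1.1, 0.2, 0.7]
width: 0.0428
grip_force: 0.0
```

Call:
{"api": "play_rows", "payload": {"claw": [0.5,0.5], "delta_pos": [[0,0,-0.1],[0,0,0]], "delta_rot": [[0,0,0],[0,0,0]]}}

```text
time: 28.85
ee_pos: [0.6517, -0.0846, 0.3277]
eef_rot: [0.738, 0.675, 0.002, 0.002]
ft_force: [-0.0, -0.2, 0.1]
width: 0.0432
grip_force: 0.0
```

```bash
python3 - <<'E'
from h import *
tins()
go(.496,-.096,.30,52)
s=cam("scene"); cv2.imwrite("pics/c6.png",cv2.resize(s["pixels"][160:310,140:340],(800,600),interpolation=cv2.INTER_CUBIC)[:,:,::-1])
E
```

```text
[395. 185.] 33 p [ 0.566 -0.318  0.151] err 0.0047 yaw -66 [12. 25.]
[271. 194.] 36 p [0.535 0.038 0.142] err 0.0016 yaw -75 [11. 24.]
[249. 226.] 37 p [0.44  0.098 0.145] err 0.0015 yaw 46 [10. 24.]
[247. 261.] 37 p [0.341 0.099 0.147] err 0.0024 yaw 1 [11. 23.]
pos [ 0.6507 -0.0842  0.3239] ty yaw -5.1 tilt z [ 0.  0. -1.] total shift [-0.128 -0.765  0.12 ]
turn z total -0.317 deg 57.1 j7 0.08
```

View pics/c6.png

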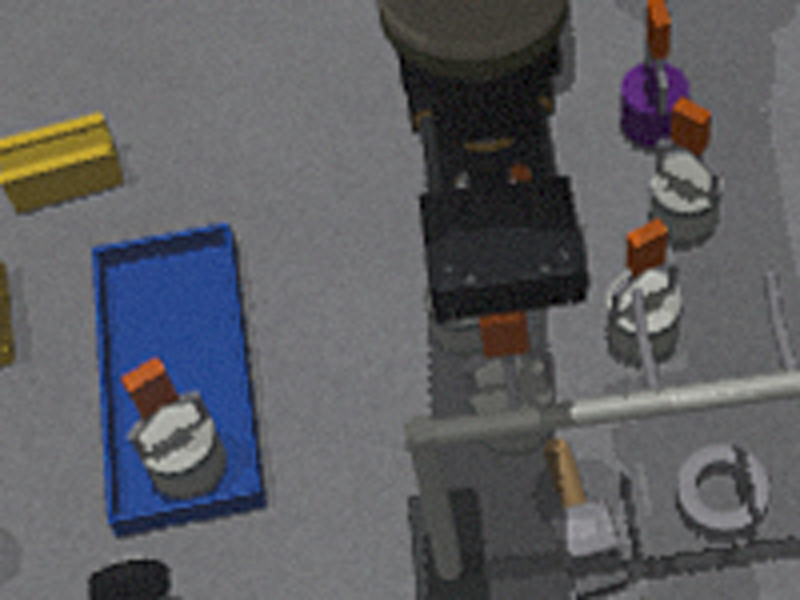

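The tin hangs on hook 1 at (503,335) and the empty one stands in the tray. Tin B, now at (650,300), was knocked to (0.535,0.038) but is upright. Next is tin C.

Call:
{"api": "play_rows", "payload": {"claw": [0.5,0.5,0.5,0.5,0.5,0.5,0.5,0.5], "delta_pos": [[-0.025,-0.15,0],[-0.026,-0.155,0],[-0.026,-0.155,0.03],[-0.026,-0.155,0.04],[-0.025,-0.15,0.05],[0,0,0.1],[0,0,0.1],[0,0,0.1]], "delta_rot": [[0,0,0],[0,0,0],[0,0,0],[0,0,0],[0,0,0],[0,0,-0.04],[0,0,-0.04],[0,0,-0.04]]}}

```text
time: 29.8
ee_pos: [0.4951, -0.0956, 0.2385]
eef_rot: [0.596, 0.803, -0.0, -0.001]
ft_force: [0.1, -0.6, -0.3]
width: 0.0436
grip_force: 0.0
```

Call:
{"api": "play_rows", "payload": {"claw": [0.5,0.5,0.5,0.5,0.5,0.5], "delta_pos": [[0,0,0.1],[0,0,0],[0,0,0],[0,0,0],[0,0,0],[0,0,0]], "delta_rot": [[0,0,-0.04],[0,0,-0.04],[0,0,-0.04],[0,0,-0.04],[0,0,-0.042],[0,0,0]]}}

```text
time: 30.4
ee_pos: [0.4952, -0.0958, 0.219]
eef_rot: [0.318, 0.948, -0.0, -0.001]
ft_force: [0.2, 0.0, 0.1]
width: 0.0438
grip_force: 0.0
```

```bash
python3 - <<'E'
from h import *
go(.496,-.096,.115,53)
E
```

```text
pos [ 0.4952 -0.0958  0.219 ] ty yaw 53.0 tilt z [-0.002  0.    -1.   ] total shift [-0.005  0.002  0.52 ]
turn z total -0.0 deg 0.0 j7 1.04
```

Call:
{"api": "play_rows", "payload": {"claw": [0.5,0.5,0.5,0.5,0.5,0.9,0.9,0.9], "delta_pos": [[-0.005,0.002,0.13],[0,0,0.16],[0,0,0.16],[0,0,0.07],[0,0,0],[0,0,0],[0,0,0],[0,0,0]], "delta_rot": [[0,0,0],[0,0,0],[0,0,0],[0,0,0],[0,0,0],[0,0,0],[0,0,0],[0,0,0]]}}

```text
time: 31.2
ee_pos: [0.4979, -0.0962, 0.1175]
eef_rot: [0.319, 0.948, 0.0, 0.001]
ft_force: [0.3, -0.3, -0.1]
width: 0.0269
grip_force: 0.0
```

Call:
{"api": "play_rows", "payload": {"claw": [0.9,0.9,0.9,0.9], "delta_pos": [[0,0,0],[0,0,0],[0,0,0],[0,0,0]], "delta_rot": [[0,0,0],[0,0,0],[0,0,0],[0,0,0]]}}

```text
time: 31.6
ee_pos: [0.4973, -0.0964, 0.1166]
eef_rot: [0.319, 0.948, 0.0, 0.0]
ft_force: [-0.8, -0.5, 4.9]
width: 0.0125
grip_force: 30.0
```

Call:
{"api": "play_rows", "payload": {"claw": [0.9,0.9,0.9,0.9,0.9,0.9], "delta_pos": [[0,0,-0.04],[0,0,-0.08],[0,0,-0.08],[0,0,-0.05],[0,0,0],[0,0,0]], "delta_rot": [[0,0,0],[0,0,0],[0,0,0],[0,0,0],[0,0,0],[0,0,0]]}}

```text
time: 32.2
ee_pos: [0.4968, -0.0961, 0.1658]
eef_rot: [0.319, 0.948, 0.0, -0.0]
ft_force: [0.4, 0.7, -1.6]
width: 0.0131
grip_force: 30.0
```

Call:
{"api": "play_rows", "payload": {"claw": [0.9,0.9,0.9,0.9,0.9,0.9], "delta_pos": [[0,0,-0.1],[0,0,-0.18],[0,0,-0.18],[0,0,-0.15],[0,0,-0.05],[0,0,0]], "delta_rot": [[0,0,0],[0,0,0],[0,0,0],[0,0,0],[0,0,0],[0,0,0]]}}

```text
time: 32.8
ee_pos: [0.4974, -0.0962, 0.2983]
eef_rot: [0.319, 0.948, 0.0, 0.0]
ft_force: [0.6, -0.4, -2.1]
width: 0.013
grip_force: 30.0
```

```bash
python3 - <<'E'
from h import *
print(r.read_state()["ft_force"])
print("hook2 pre");go(.5825,.0063,.30,-5.2)
print("tray mid");go(.491,-.316,.30)
E
```

```text
[ 0.56474477 -0.44705244 -2.09931848]
hook2 pre
pos [ 0.4974 -0.0962  0.2983] ty yaw 52.8 tilt z [ 0.001  0.    -1.   ] total shift [-0.029  0.666 -0.008]
turn z total 0.322 deg -58.0 j7 1.03
tray mid
pos [ 0.4974 -0.0962  0.2983] ty yaw 52.8 tilt z [ 0.001  0.    -1.   ] total shift [-0.639 -0.895 -0.008]
```

About 1.8 N, so empty. It goes to the middle of the tray.

Call:
{"api": "play_rows", "payload": {"claw": [0.9,0.9,0.9,0.9,0.9,0.9,0.9,0.9], "delta_pos": [[-0.06,-0.085,0],[-0.11,-0.154,0],[-0.11,-0.154,0],[-0.11,-0.154,0],[-0.11,-0.154,0],[-0.09,-0.126,0],[-0.049,-0.068,0],[0,0,0]], "delta_rot": [[0,0,0],[0,0,0],[0,0,0],[0,0,0],[0,0,0],[0,0,0],[0,0,0],[0,0,0]]}}

```text
time: 33.6
ee_pos: [0.4888, -0.3186, 0.2955]
eef_rot: [0.321, 0.947, -0.001, -0.002]
ft_force: [-0.3, 0.3, -2.1]
width: 0.0127
grip_force: 30.0
```

Call:
{"api": "play_rows", "payload": {"claw": [0.9,0.9,0.9,0.9,0.9,0.9,0.9,0.9], "delta_pos": [[0,0,0.1],[0,0,0.18],[0,0,0.18],[0,0,0.17],[0,0,0.13],[0,0,0.08],[0,0,0.02],[0,0,0]], "delta_rot": [[0,0,0],[0,0,0],[0,0,0],[0,0,0],[0,0,0],[0,0,0],[0,0,0],[0,0,0]]}}

```text
time: 34.4
ee_pos: [0.4902, -0.315, 0.1251]
eef_rot: [0.319, 0.948, 0.0, -0.001]
ft_force: [-0.7, -0.1, -1.3]
width: 0.0131
grip_force: 30.0
```

```bash
python3 - <<'E'
from h import *
go(.491,-.316,.1215)
E
```

```text
pos [ 0.4902 -0.315   0.1251] ty yaw 52.9 tilt z [-0.002  0.001 -1.   ] total shift [-0.006 -0.002  0.018]
```

Call:
{"api": "play_rows", "payload": {"claw": [0.9,0.9,0.9,0.9,0.5,0.5,0.5,0.5], "delta_pos": [[0,0,0.01],[0,0,0.008],[0,0,0.003],[0,0,0],[0,0,0],[0,0,0],[0,0,0],[0,0,-0.1]], "delta_rot": [[0,0,0],[0,0,0],[0,0,0],[0,0,0],[0,0,0],[0,0,0],[0,0,0],[0,0,0]]}}

```text
time: 35.2
ee_pos: [0.4895, -0.3152, 0.1402]
eef_rot: [0.319, 0.948, 0.0, -0.002]
ft_force: [0.5, -0.2, 0.4]
width: 0.0369
grip_force: 0.0
```

Call:
{"api": "play_rows", "payload": {"claw": [0.5,0.5,0.5], "delta_pos": [[0,0,-0.2],[0,0,-0.2],[0,0,0]], "delta_rot": [[0,0,0],[0,0,0],[0,0,0]]}}

```text
time: 35.5
ee_pos: [0.4927, -0.3178, 0.2276]
eef_rot: [0.319, 0.948, -0.0, 0.004]
ft_force: [0.2, -1.2, -0.1]
width: 0.0431
grip_force: 0.0
```

```bash
python3 - <<'E'
from h import *
tins()
go(.432,-.0285,.225,60)
E
```

```text
[317. 147.] 48 p [ 0.65  -0.085  0.272] err 0.0025 yaw 83 [14. 29.]
[271. 194.] 35 p [0.535 0.038 0.142] err 0.0016 yaw -70 [12. 24.]
[249. 226.] 40 p [0.439 0.097 0.144] err 0.0017 yaw 40 [12. 27.]
[293. 230.] 34 p [ 0.432 -0.029  0.145] err 0.0031 yaw -30 [11. 25.]
[248. 261.] 21 p [0.342 0.099 0.147] err 0.0021 yaw 1 [ 9. 23.]
pos [ 0.4911 -0.3163  0.2228] ty yaw 52.8 tilt z [ 0.002 -0.    -1.   ] total shift [ 1.105  0.968 -0.012]
turn z total -0.04 deg 7.2 j7 1.54
```

Call:
{"api": "play_rows", "payload": {"claw": [0.5,0.5,0.5,0.5,0.5,0.5,0.5,0.5], "delta_pos": [[0.12,0.105,0],[0.17,0.15,0],[0.17,0.15,0],[0.17,0.15,0],[0.17,0.15,0],[0.17,0.15,0],[0.135,0.113,0],[0,0,0]], "delta_rot": [[0,0,0],[0,0,0],[0,0,0],[0,0,0],[0,0,0],[0,0,0],[0,0,0],[0,0,-0.04]]}}

```text
time: 36.4
ee_pos: [0.4302, -0.0235, 0.2208]
eef_rot: [0.256, 0.967, 0.0, -0.001]
ft_force: [-0.3, -0.4, -0.5]
width: 0.0433
grip_force: 0.0
```

Call:
{"api": "play_rows", "payload": {"claw": [0.5,0.5], "delta_pos": [[0,0,0],[0,0,0]], "delta_rot": [[0,0,0],[0,0,0]]}}

```text
time: 36.6
ee_pos: [0.4313, -0.0288, 0.2213]
eef_rot: [0.26, 0.965, -0.0, -0.001]
ft_force: [-0.2, 0.5, -0.2]
width: 0.0437
grip_force: 0.0
```

```bash
python3 - <<'E'
from h import *
go(.432,-.0285,.115,60)
E
```

```text
pos [ 0.4313 -0.0288  0.2213] ty yaw 59.8 tilt z [-0.001 -0.    -1.   ] total shift [-0.003  0.003  0.532]
turn z total -0.001 deg 0.2 j7 0.96
```

Call:
{"api": "play_rows", "payload": {"claw": [0.5,0.5,0.5,0.5,0.5,0.9,0.9,0.9], "delta_pos": [[-0.003,0.003,0.13],[0,0,0.16],[0,0,0.16],[0,0,0.082],[0,0,0],[0,0,0],[0,0,0],[0,0,0]], "delta_rot": [[0,0,0],[0,0,0],[0,0,0],[0,0,0],[0,0,0],[0,0,0],[0,0,0],[0,0,0]]}}

```text
time: 37.4
ee_pos: [0.4332, -0.0281, 0.1166]
eef_rot: [0.259, 0.966, 0.0, 0.001]
ft_force: [-0.3, 0.2, -0.4]
width: 0.0268
grip_force: 0.0
```

Call:
{"api": "play_rows", "payload": {"claw": [0.9,0.9,0.9,0.9], "delta_pos": [[0,0,0],[0,0,0],[0,0,0],[0,0,0]], "delta_rot": [[0,0,0],[0,0,0],[0,0,0],[0,0,0]]}}

```text
time: 37.8
ee_pos: [0.4327, -0.0282, 0.116]
eef_rot: [0.259, 0.966, 0.0, 0.0]
ft_force: [-0.3, -1.4, 4.4]
width: 0.0131
grip_force: 30.0
```

Call:
{"api": "play_rows", "payload": {"claw": [0.9,0.9,0.9,0.9,0.9,0.9], "delta_pos": [[0,0,-0.04],[0,0,-0.08],[0,0,-0.08],[0,0,-0.05],[0,0,0],[0,0,0]], "delta_rot": [[0,0,0],[0,0,0],[0,0,0],[0,0,0],[0,0,0],[0,0,0]]}}

```text
time: 38.4
ee_pos: [0.4321, -0.0279, 0.1651]
eef_rot: [0.259, 0.966, -0.0, -0.0]
ft_force: [-0.0, -0.6, -5.5]
width: 0.013
grip_force: 30.0
```

Call:
{"api": "play_rows", "payload": {"claw": [0.9,0.9,0.9,0.9,0.9,0.9], "delta_pos": [[0,0,-0.1],[0,0,-0.18],[0,0,-0.18],[0,0,-0.15],[0,0,-0.05],[0,0,0]], "delta_rot": [[0,0,0],[0,0,0],[0,0,0],[0,0,0],[0,0,0],[0,0,0]]}}

```text
time: 39.0
ee_pos: [0.4328, -0.028, 0.2975]
eef_rot: [0.259, 0.966, 0.0, 0.0]
ft_force: [1.1, -0.0, -6.0]
width: 0.0127
grip_force: 30.0
```

```bash
python3 - <<'E'
from h import *
print(r.read_state()["ft_force"])
print("hook2 pre");go(.5825,.0063,.30,-5.2)
print("tray near");go(.416,-.3145,.30)
E
```

```text
[ 1.06102203 -0.03146448 -6.02487767]
hook2 pre
pos [ 0.4328 -0.028   0.2975] ty yaw 60.0 tilt z [ 0.001  0.    -1.   ] total shift [-0.563  0.523 -0.012]
turn z total 0.362 deg -65.2 j7 0.95
tray near
pos [ 0.4328 -0.028   0.2975] ty yaw 60.0 tilt z [ 0.001  0.    -1.   ] total shift [-0.643 -1.283 -0.013]
```

About 5.7 N, so full. It goes on hook 2.

Call:
{"api": "play_rows", "payload": {"claw": [0.9,0.9,0.9,0.9,0.9,0.9,0.9,0.9], "delta_pos": [[-0.07,0.065,0],[-0.12,0.11,0],[-0.14,0.13,0],[-0.13,0.12,0],[-0.103,0.098,0],[0,0,0],[0,0,0],[0,0,0]], "delta_rot": [[0,0,0],[0,0,0],[0,0,0],[0,0,0],[0,0,0],[0,0,0.04],[0,0,0.04],[0,0,0.04]]}}

```text
time: 39.8
ee_pos: [0.5814, 0.0061, 0.2942]
eef_rot: [0.438, 0.899, -0.002, -0.002]
ft_force: [0.6, -0.2, -5.0]
width: 0.0132
grip_force: 30.1
```

Call:
{"api": "play_rows", "payload": {"claw": [0.9,0.9,0.9,0.9,0.9,0.9,0.9,0.9], "delta_pos": [[0,0,0],[0,0,0],[0,0,0],[0,0,0],[0,0,0],[0,0,0],[0,0,0],[0,0,0]], "delta_rot": [[0,0,0.04],[0,0,0.04],[0,0,0.04],[0,0,0.04],[0,0,0.04],[0,0,0.042],[0,0,0],[0,0,0]]}}

```text
time: 40.6
ee_pos: [0.5817, 0.0063, 0.2958]
eef_rot: [0.737, 0.676, -0.001, -0.001]
ft_force: [1.2, 0.0, -3.7]
width: 0.0133
grip_force: 30.0
```

```bash
python3 - <<'E'
from h import *
go(.6577,-.0005,.270,-5.2)
E
```

```text
pos [0.5817 0.0063 0.2958] ty yaw -4.9 tilt z [-0.003 -0.001 -1.   ] total shift [-0.001  0.382  0.128]
turn z total 0.002 deg -0.3 j7 -0.09
```

Call:
{"api": "play_rows", "payload": {"claw": [0.9,0.9,0.9,0.9,0.9,0.9,0.9,0.9], "delta_pos": [[0,0,0.07],[0,0,0.05],[0,0,0],[0,0.04,0],[0,0.06,0],[0,0.06,0],[0,0.06,0],[0,0.06,0]], "delta_rot": [[0,0,0.002],[0,0,0],[0,0,0],[0,0,0],[0,0,0],[0,0,0],[0,0,0],[0,0,0]]}}

```text
time: 41.4
ee_pos: [0.6392, 0.001, 0.2739]
eef_rot: [0.74, 0.673, 0.0, 0.0]
ft_force: [-0.0, 0.5, -5.3]
width: 0.0127
grip_force: 30.0
```

Call:
{"api": "play_rows", "payload": {"claw": [0.9,0.9,0.9,0.9,0.9], "delta_pos": [[0,0.055,0],[0,0.032,0],[0,0.015,0],[0,0,0],[0,0,0]], "delta_rot": [[0,0,0],[0,0,0],[0,0,0],[0,0,0],[0,0,0]]}}

```text
time: 41.9
ee_pos: [0.6581, -0.001, 0.2738]
eef_rot: [0.74, 0.672, 0.0, -0.0]
ft_force: [-1.5, 0.4, -5.0]
width: 0.013
grip_force: 30.0
```

```bash
python3 - <<'E'
from h import *
go(.6577,-.0005,.2455,-5.2)
E
```

```text
pos [ 0.6581 -0.001   0.2738] ty yaw -5.5 tilt z [ 0.  0. -1.] total shift [ 0.002 -0.002  0.141]
turn z total -0.002 deg 0.3 j7 -0.03
```

Call:
{"api": "play_rows", "payload": {"claw": [0.9,0.9,0.9,0.9,0.9,0.9], "delta_pos": [[0,0,0.04],[0,0,0.04],[0,0,0.03],[0,0,0.018],[0,0,0.01],[0,0,0]], "delta_rot": [[0,0,0],[0,0,0],[0,0,0],[0,0,0],[0,0,0],[0,0,0]]}}

```text
time: 42.5
ee_pos: [0.6582, -0.001, 0.2459]
eef_rot: [0.74, 0.672, -0.0, -0.0]
ft_force: [1.0, 0.9, -4.5]
width: 0.013
grip_force: 30.0
```

Call:
{"api": "play_rows", "payload": {"claw": [0.9,0.9,0.9], "delta_pos": [[0,0,0.004],[0,0,0],[0,0,0]], "delta_rot": [[0,0,0],[0,0,0],[0,0,0]]}}

```text
time: 42.8
ee_pos: [0.6585, -0.0011, 0.2455]
eef_rot: [0.74, 0.672, 0.0, 0.0]
ft_force: [-0.5, 0.3, -4.4]
width: 0.013
grip_force: 30.0
```

Call:
{"api": "play_rows", "payload": {"claw": [0.9,0.9,0.9,0.9], "delta_pos": [[0,0,0.005],[0,0,0.005],[0,0,0.003],[0,0,0]], "delta_rot": [[0,0,0],[0,0,0],[0,0,0],[0,0,0]]}}

```text
time: 43.2
ee_pos: [0.6592, -0.0012, 0.2449]
eef_rot: [0.74, 0.672, 0.002, 0.001]
ft_force: [-1.3, 0.8, 9.0]
width: 0.0133
grip_force: 30.0
```

Call:
{"api": "play_rows", "payload": {"claw": [0.9,0.9], "delta_pos": [[0,0,0.003],[0,0,0]], "delta_rot": [[0,0,0],[0,0,0]]}}

```text
time: 43.4
ee_pos: [0.6594, -0.0012, 0.2449]
eef_rot: [0.74, 0.672, 0.002, 0.001]
ft_force: [-0.9, 0.5, 11.3]
width: 0.013
grip_force: 30.1
```

Seated. Release and retreat, then go to tin B.

Call:
{"api": "play_rows", "payload": {"claw": [0.8,0.7,0.6,0.5,0.5,0.5,0.5], "delta_pos": [[0,0,-0.005],[0,0,0],[0,0,0],[0,0,0],[0,0,0],[0,0,-0.1],[0,0,-0.2]], "delta_rot": [[0,0,0],[0,0,0],[0,0,0],[0,0,0],[0,0,0],[0,0,0],[0,0,0]]}}

```text
time: 44.1
ee_pos: [0.6569, -0.0007, 0.3006]
eef_rot: [0.74, 0.672, -0.002, -0.002]
ft_force: [-0.0, -0.1, 0.8]
width: 0.0432
grip_force: 0.0
```

Call:
{"api": "play_rows", "payload": {"claw": [0.5,0.5,0.5,0.5,0.5,0.5], "delta_pos": [[0,0,-0.1],[0,-0.13,0],[0,-0.14,0],[0,-0.14,0],[0,-0.14,0],[0,0,0]], "delta_rot": [[0,0,0],[0,0,0],[0,0,0],[0,0,0],[0,0,0],[0,0,0]]}}

```text
time: 44.7
ee_pos: [0.5467, 0.0097, 0.3239]
eef_rot: [0.74, 0.673, 0.001, -0.0]
ft_force: [0.9, -0.4, -0.1]
width: 0.0437
grip_force: 0.0
```

```bash
python3 - <<'E'
from h import *
tins()
go(.535,.038,.22,19)
s=cam("top"); cv2.imwrite("pics/c7.png",cv2.resize(s["pixels"][110:260,190:420],(800,522),interpolation=cv2.INTER_CUBIC)[:,:,::-1])
E
```

```text
[317. 147.] 47 p [ 0.65  -0.085  0.272] err 0.0034 yaw 83 [13. 29.]
[395. 185.] 34 p [ 0.566 -0.318  0.15 ] err 0.0051 yaw -62 [12. 25.]
[394. 212.] 39 p [ 0.49  -0.315  0.15 ] err 0.0043 yaw -44 [12. 25.]
[249. 226.] 33 p [0.44  0.099 0.142] err 0.0015 yaw 46 [10. 24.]
[248. 261.] 36 p [ 0.334  0.124 -0.001] err 0.0248 yaw 1 [ 9. 23.]
pos [0.5488 0.0097 0.3235] ty yaw -5.5 tilt z [ 0.001  0.001 -1.   ] total shift [ 0.134 -0.083  0.517]
turn z total -0.136 deg 24.5 j7 -0.14
```

View pics/c7.png

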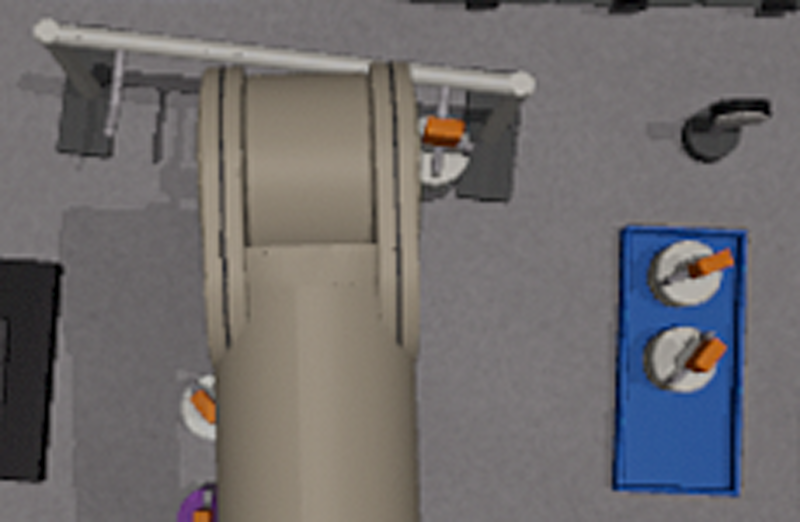

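Two empty tins are in the tray at (686,275) and (683,358), and the hook 1 tin is seated at (443,135). The arm hides hook 2. Going on to tin B.

Call:
{"api": "play_rows", "payload": {"claw": [0.5,0.5,0.5,0.5,0.5,0.5,0.5,0.5], "delta_pos": [[0.134,-0.083,0],[0,0,0],[0,0,0],[0,0,0],[0,0,0],[0,0,0.15],[0,0,0.17],[0,0,0.15]], "delta_rot": [[0,0,0],[0,0,-0.034],[0,0,-0.034],[0,0,-0.034],[0,0,-0.034],[0,0,0],[0,0,0],[0,0,0]]}}

```text
time: 45.65
ee_pos: [0.5354, 0.0375, 0.2272]
eef_rot: [0.581, 0.814, -0.0, -0.0]
ft_force: [-0.7, -0.4, -0.1]
width: 0.0431
grip_force: 0.0
```

Call:
{"api": "play_rows", "payload": {"claw": [0.5,0.5], "delta_pos": [[0,0,0],[0,0,0]], "delta_rot": [[0,0,0],[0,0,0]]}}

```text
time: 45.85
ee_pos: [0.5354, 0.0376, 0.2295]
eef_rot: [0.581, 0.814, -0.0, -0.0]
ft_force: [0.2, 0.3, 1.1]
width: 0.0436
grip_force: 0.0
```

```bash
python3 - <<'E'
from h import *
go(.535,.038,.115,19)
E
```

```text
pos [0.5354 0.0376 0.2295] ty yaw 19.0 tilt z [-0.    -0.001 -1.   ] total shift [ 0.003 -0.001  0.573]
turn z total -0.0 deg 0.0 j7 0.22
```

Call:
{"api": "play_rows", "payload": {"claw": [0.5,0.5,0.5,0.5,0.5,0.9,0.9,0.9], "delta_pos": [[0.002,0,0.13],[0,0,0.16],[0,0,0.16],[0,0,0.12],[0,0,0],[0,0,0],[0,0,0],[0,0,0]], "delta_rot": [[0,0,0],[0,0,0],[0,0,0],[0,0,0],[0,0,0],[0,0,0],[0,0,0],[0,0,0]]}}

```text
time: 46.65
ee_pos: [0.5359, 0.0384, 0.1168]
eef_rot: [0.581, 0.814, 0.001, 0.001]
ft_force: [-0.5, 0.3, -0.0]
width: 0.027
grip_force: 0.0
```

Call:
{"api": "play_rows", "payload": {"claw": [0.9,0.9,0.9,0.9], "delta_pos": [[0,0,0],[0,0,0],[0,0,0],[0,0,0]], "delta_rot": [[0,0,0],[0,0,0],[0,0,0],[0,0,0]]}}

```text
time: 47.05
ee_pos: [0.5353, 0.0385, 0.1157]
eef_rot: [0.581, 0.814, 0.001, 0.0]
ft_force: [0.5, 1.8, 4.8]
width: 0.0131
grip_force: 29.9
```

Call:
{"api": "play_rows", "payload": {"claw": [0.9,0.9,0.9,0.9,0.9,0.9], "delta_pos": [[0,0,-0.04],[0,0,-0.08],[0,0,-0.08],[0,0,-0.05],[0,0,0],[0,0,0]], "delta_rot": [[0,0,0],[0,0,0],[0,0,0],[0,0,0],[0,0,0],[0,0,0]]}}

```text
time: 47.65
ee_pos: [0.5342, 0.0381, 0.1644]
eef_rot: [0.581, 0.814, -0.0, -0.0]
ft_force: [0.3, 0.4, -5.4]
width: 0.0132
grip_force: 29.9
```

Call:
{"api": "play_rows", "payload": {"claw": [0.9,0.9,0.9,0.9,0.9,0.9], "delta_pos": [[0,0,-0.1],[0,0,-0.18],[0,0,-0.18],[0,0,-0.15],[0,0,-0.05],[0,0,0]], "delta_rot": [[0,0,0],[0,0,0],[0,0,0],[0,0,0],[0,0,0],[0,0,0]]}}

```text
time: 48.25
ee_pos: [0.535, 0.0382, 0.297]
eef_rot: [0.581, 0.814, 0.0, 0.0]
ft_force: [0.6, 0.7, -5.7]
width: 0.0133
grip_force: 29.8
```

```bash
python3 - <<'E'
from h import *
print(r.read_state()["ft_force"])
print("hook3 pre");go(.5905,.091,.30,-5.2)
print("tray near");go(.416,-.3145,.30)
E
```

```text
[ 0.60248051  0.73274765 -5.74181005]
hook3 pre
pos [0.535  0.0382 0.297 ] ty yaw 19.0 tilt z [ 0.001  0.    -1.   ] total shift [ 0.159  0.348 -0.015]
turn z total 0.134 deg -24.2 j7 0.21
tray near
pos [0.535  0.0382 0.297 ] ty yaw 19.0 tilt z [ 0.001  0.    -1.   ] total shift [-1.474 -1.136 -0.016]
```

5.5 N, so full. It goes on hook 3.

Call:
{"api": "play_rows", "payload": {"claw": [0.9,0.9,0.9,0.9,0.9,0.9,0.9,0.9], "delta_pos": [[0.035,0.075,0],[0.05,0.11,0],[0.045,0.1,0],[0.029,0.063,0],[0,0,0],[0,0,0],[0,0,0],[0,0,0]], "delta_rot": [[0,0,0],[0,0,0],[0,0,0],[0,0,0],[0,0,0.034],[0,0,0.034],[0,0,0.034],[0,0,0.033]]}}

```text
time: 49.05
ee_pos: [0.5893, 0.0908, 0.2939]
eef_rot: [0.741, 0.672, -0.002, -0.001]
ft_force: [-0.5, 0.1, -4.7]
width: 0.0134
grip_force: 29.8
```

Call:
{"api": "play_rows", "payload": {"claw": [0.9,0.9], "delta_pos": [[0,0,0],[0,0,0]], "delta_rot": [[0,0,0],[0,0,0]]}}

```text
time: 49.25
ee_pos: [0.5896, 0.0908, 0.2952]
eef_rot: [0.738, 0.675, -0.001, -0.001]
ft_force: [-0.1, -0.4, -4.4]
width: 0.0135
grip_force: 29.9
```

```bash
python3 - <<'E'
from h import *
go(.6653,.0845,.273,-5.2)
E
```

```text
pos [0.5896 0.0908 0.2952] ty yaw -5.1 tilt z [-0.003 -0.001 -1.   ] total shift [0.003 0.38  0.11 ]
turn z total 0.0 deg -0.1 j7 -0.23
```

Call:
{"api": "play_rows", "payload": {"claw": [0.9,0.9,0.9,0.9,0.9,0.9,0.9,0.9], "delta_pos": [[0.003,0,0.065],[0,0,0.045],[0,0,0],[0,0.04,0],[0,0.06,0],[0,0.06,0],[0,0.06,0],[0,0.06,0]], "delta_rot": [[0,0,0],[0,0,0],[0,0,0],[0,0,0],[0,0,0],[0,0,0],[0,0,0],[0,0,0]]}}

```text
time: 50.05
ee_pos: [0.6472, 0.0862, 0.2753]
eef_rot: [0.739, 0.674, 0.0, 0.0]
ft_force: [-0.4, 0.0, -5.8]
width: 0.0132
grip_force: 29.9
```

Call:
{"api": "play_rows", "payload": {"claw": [0.9,0.9,0.9,0.9,0.9], "delta_pos": [[0,0.055,0],[0,0.032,0],[0,0.012,0],[0,0,0],[0,0,0]], "delta_rot": [[0,0,0],[0,0,0],[0,0,0],[0,0,0],[0,0,0]]}}

```text
time: 50.55
ee_pos: [0.6655, 0.0845, 0.2752]
eef_rot: [0.739, 0.674, 0.0, -0.0]
ft_force: [-0.2, 0.3, -5.5]
width: 0.0132
grip_force: 29.9
```

Call:
{"api": "play_rows", "payload": {"claw": [0.9,0.9,0.9,0.9,0.9,0.9], "delta_pos": [[0,0,0.04],[0,0,0.04],[0,0,0.03],[0,0,0.018],[0,0,0.01],[0,0,0]], "delta_rot": [[0,0,0],[0,0,0],[0,0,0],[0,0,0],[0,0,0],[0,0,0]]}}

```text
time: 51.15
ee_pos: [0.6656, 0.0844, 0.2472]
eef_rot: [0.739, 0.674, -0.0, -0.0]
ft_force: [0.3, -0.8, -5.5]
width: 0.0134
grip_force: 29.9
```

Call:
{"api": "play_rows", "payload": {"claw": [0.9,0.9,0.9], "delta_pos": [[0,0,0.005],[0,0,0.003],[0,0,0]], "delta_rot": [[0,0,0],[0,0,0],[0,0,0]]}}

```text
time: 51.45
ee_pos: [0.6658, 0.0844, 0.246]
eef_rot: [0.739, 0.674, 0.0, 0.0]
ft_force: [0.2, -0.3, -5.7]
width: 0.0131
grip_force: 29.8
```

Call:
{"api": "play_rows", "payload": {"claw": [0.9,0.9,0.9,0.9], "delta_pos": [[0,0,0.005],[0,0,0.003],[0,0,0],[0,0,0]], "delta_rot": [[0,0,0],[0,0,0],[0,0,0],[0,0,0]]}}

```text
time: 51.85
ee_pos: [0.6661, 0.0845, 0.245]
eef_rot: [0.739, 0.674, 0.001, 0.0]
ft_force: [0.2, 0.1, 1.2]
width: 0.0134
grip_force: 29.9
```

Call:
{"api": "play_rows", "payload": {"claw": [0.9,0.9,0.9,0.9], "delta_pos": [[0,0,0.004],[0,0,0.002],[0,0,0],[0,0,0]], "delta_rot": [[0,0,0],[0,0,0],[0,0,0],[0,0,0]]}}

```text
time: 52.25
ee_pos: [0.6664, 0.0845, 0.2447]
eef_rot: [0.739, 0.674, 0.001, 0.001]
ft_force: [-0.5, 0.8, 6.6]
width: 0.0128
grip_force: 29.9
```

Call:
{"api": "play_rows", "payload": {"claw": [0.8,0.7,0.6,0.5,0.5,0.5,0.5], "delta_pos": [[0,0,-0.005],[0,0,0],[0,0,0],[0,0,0],[0,0,0],[0,0,-0.1],[0,0,-0.2]], "delta_rot": [[0,0,0],[0,0,0],[0,0,0],[0,0,0],[0,0,0],[0,0,0],[0,0,0]]}}

```text
time: 52.95
ee_pos: [0.6643, 0.0846, 0.3015]
eef_rot: [0.739, 0.674, -0.002, -0.002]
ft_force: [0.4, 0.9, 1.0]
width: 0.0428
grip_force: 0.0
```

Call:
{"api": "play_rows", "payload": {"claw": [0.5,0.5,0.5,0.5,0.5,0.5,0.5,0.5], "delta_pos": [[0,0,-0.1],[0,-0.15,0],[0,-0.18,0],[0,-0.18,0],[0,-0.18,0],[0,-0.18,0],[0,-0.15,0],[0,0,0]], "delta_rot": [[0,0,0],[0,0,0],[0,0,0],[0,0,0],[0,0,0],[0,0,0],[0,0,0],[0,0,0]]}}

```text
time: 53.75
ee_pos: [0.4602, 0.1041, 0.3249]
eef_rot: [0.738, 0.674, 0.001, -0.001]
ft_force: [0.1, -0.0, 0.4]
width: 0.0436
grip_force: 0.0
```

```bash
python3 - <<'E'
from h import *
tins()
go(.439,.098,.23,-47)
E
```

```text
[253. 139.] 49 p [0.666 0.084 0.271] err 0.0031 yaw 82 [15. 28.]
[284. 143.] 47 p [0.658 0.001 0.271] err 0.0023 yaw -89 [15. 26.]
[317. 147.] 47 p [ 0.65  -0.086  0.272] err 0.004 yaw 83 [13. 29.]
[395. 185.] 34 p [ 0.566 -0.318  0.15 ] err 0.0044 yaw -66 [12. 26.]
[393. 212.] 39 p [ 0.49  -0.316  0.149] err 0.0052 yaw -44 [12. 25.]
pos [0.4625 0.1034 0.3245] ty yaw -5.3 tilt z [ 0.001  0.001 -1.   ] total shift [-0.038 -0.115  0.472]
turn z total 0.232 deg -41.7 j7 -0.43
```

Three tins are seated on hooks 1–3 and two are in the tray. The last one is tin D.

Call:
{"api": "play_rows", "payload": {"claw": [0.5,0.5,0.5,0.5,0.5,0.5,0.5,0.5], "delta_pos": [[-0.038,-0.115,0],[0,0,0],[0,0,0],[0,0,0],[0,0,0.1],[0,0,0.13],[0,0,0.13],[0,0,0.1]], "delta_rot": [[0,0,0],[0,0,0.039],[0,0,0.039],[0,0,0.039],[0,0,0.039],[0,0,0.039],[0,0,0.037],[0,0,0]]}}

```text
time: 54.65
ee_pos: [0.4394, 0.0973, 0.2302]
eef_rot: [0.932, 0.363, -0.001, 0.0]
ft_force: [0.3, -0.6, -0.8]
width: 0.0433
grip_force: 0.0
```

Call:
{"api": "play_rows", "payload": {"claw": [0.5,0.5], "delta_pos": [[0,0,0],[0,0,0]], "delta_rot": [[0,0,0],[0,0,0]]}}

```text
time: 54.85
ee_pos: [0.4396, 0.0976, 0.2324]
eef_rot: [0.931, 0.366, -0.0, 0.0]
ft_force: [-1.0, -0.1, 1.8]
width: 0.0434
grip_force: 0.0
```

```bash
python3 - <<'E'
from h import *
go(.439,.098,.115,-47)
E
```

```text
pos [0.4396 0.0976 0.2324] ty yaw -47.1 tilt z [-0. -0. -1.] total shift [-0.    -0.003  0.587]
turn z total -0.001 deg 0.1 j7 -1.18
```

Call:
{"api": "play_rows", "payload": {"claw": [0.5,0.5,0.5,0.5,0.5,0.9,0.9,0.9], "delta_pos": [[0,-0.003,0.13],[0,0,0.17],[0,0,0.17],[0,0,0.115],[0,0,0],[0,0,0],[0,0,0],[0,0,0]], "delta_rot": [[0,0,0],[0,0,0],[0,0,0],[0,0,0],[0,0,0],[0,0,0],[0,0,0],[0,0,0]]}}

```text
time: 55.65
ee_pos: [0.4397, 0.0988, 0.1166]
eef_rot: [0.931, 0.366, 0.001, -0.0]
ft_force: [-0.1, -0.1, -0.4]
width: 0.027
grip_force: 0.0
```

Call:
{"api": "play_rows", "payload": {"claw": [0.9,0.9,0.9,0.9], "delta_pos": [[0,0,0],[0,0,0],[0,0,0],[0,0,0]], "delta_rot": [[0,0,0],[0,0,0],[0,0,0],[0,0,0]]}}

```text
time: 56.05
ee_pos: [0.439, 0.0986, 0.1156]
eef_rot: [0.931, 0.366, 0.001, -0.0]
ft_force: [-0.7, -0.7, 5.1]
width: 0.0133
grip_force: 30.0
```

Call:
{"api": "play_rows", "payload": {"claw": [0.9,0.9,0.9,0.9,0.9,0.9], "delta_pos": [[0,0,-0.04],[0,0,-0.08],[0,0,-0.08],[0,0,-0.05],[0,0,0],[0,0,0]], "delta_rot": [[0,0,0],[0,0,0],[0,0,0],[0,0,0],[0,0,0],[0,0,0]]}}

```text
time: 56.65
ee_pos: [0.4383, 0.0983, 0.1646]
eef_rot: [0.931, 0.366, -0.0, -0.0]
ft_force: [0.5, -0.6, -2.1]
width: 0.0133
grip_force: 30.0
```

Call:
{"api": "play_rows", "payload": {"claw": [0.9,0.9,0.9,0.9,0.9,0.9], "delta_pos": [[0,0,-0.1],[0,0,-0.18],[0,0,-0.18],[0,0,-0.15],[0,0,-0.05],[0,0,0]], "delta_rot": [[0,0,0],[0,0,0],[0,0,0],[0,0,0],[0,0,0],[0,0,0]]}}

```text
time: 57.25
ee_pos: [0.4389, 0.0985, 0.2971]
eef_rot: [0.931, 0.366, 0.0, -0.0]
ft_force: [-0.0, -0.2, -2.3]
width: 0.0133
grip_force: 30.0
```

```bash
python3 - <<'E'
from h import *
print(r.read_state()["ft_force"])
print("hook4 pre");go(.5983,.1759,.30,-5.2)
print("tray near");go(.416,-.3145,.30)
E
```

```text
[-0.02818778 -0.23194432 -2.32235238]
hook4 pre
pos [0.4389 0.0985 0.2971] ty yaw -47.1 tilt z [ 0.001  0.    -1.   ] total shift [ 0.847  0.259 -0.014]
turn z total -0.233 deg 41.9 j7 -1.18
tray near
pos [0.4389 0.0985 0.2971] ty yaw -47.1 tilt z [ 0.001  0.    -1.   ] total shift [-1.49   1.434 -0.015]
```

About 2.2 N, so empty. It goes to the near tray slot, and I watch the force on the way.

Call:
{"api": "play_rows", "payload": {"claw": [0.9,0.9,0.9,0.9,0.9,0.9,0.9,0.9], "delta_pos": [[-0.07,0.067,0],[-0.12,0.115,0],[-0.14,0.135,0],[-0.14,0.135,0],[-0.14,0.135,0],[-0.14,0.135,0],[-0.14,0.135,0],[-0.14,0.135,0]], "delta_rot": [[0,0,0],[0,0,0],[0,0,0],[0,0,0],[0,0,0],[0,0,0],[0,0,0],[0,0,0]]}}

```text
time: 58.05
ee_pos: [0.4216, -0.1885, 0.2949]
eef_rot: [0.931, 0.366, -0.001, -0.001]
ft_force: [1.1, -0.3, -2.1]
width: 0.0134
grip_force: 30.0
```

Call:
{"api": "play_rows", "payload": {"claw": [0.9,0.9,0.9,0.9,0.9,0.9,0.9], "delta_pos": [[-0.14,0.135,0],[-0.14,0.135,0],[-0.1,0.096,0],[-0.06,0.057,0],[-0.02,0.019,0],[0,0,0],[0,0,0]], "delta_rot": [[0,0,0],[0,0,0],[0,0,0],[0,0,0],[0,0,0],[0,0,0],[0,0,0]]}}

```text
time: 58.75
ee_pos: [0.4157, -0.3134, 0.2962]
eef_rot: [0.931, 0.366, -0.0, -0.001]
ft_force: [0.4, 1.4, -2.3]
width: 0.0132
grip_force: 30.0
```

```bash
python3 - <<'E'
from h import *
go(.416,-.3145,.125)
E
```

```text
pos [ 0.4157 -0.3134  0.2962] ty yaw -47.0 tilt z [-0.001  0.001 -1.   ] total shift [-0.002  0.006  0.856]
```

Call:
{"api": "play_rows", "payload": {"claw": [0.9,0.9,0.9,0.9,0.9,0.9,0.9,0.9], "delta_pos": [[-0.002,0.006,0.1],[0,0,0.18],[0,0,0.18],[0,0,0.17],[0,0,0.13],[0,0,0.075],[0,0,0.02],[0,0,0]], "delta_rot": [[0,0,0],[0,0,0],[0,0,0],[0,0,0],[0,0,0],[0,0,0],[0,0,0],[0,0,0]]}}

```text
time: 59.55
ee_pos: [0.4165, -0.3154, 0.1263]
eef_rot: [0.931, 0.366, 0.0, -0.0]
ft_force: [-0.5, 0.1, -0.5]
width: 0.0134
grip_force: 30.0
```

Call:
{"api": "play_rows", "payload": {"claw": [0.9,0.9,0.9,0.9], "delta_pos": [[0,0,0.01],[0,0,0.008],[0,0,0.003],[0,0,0]], "delta_rot": [[0,0,0],[0,0,0],[0,0,0],[0,0,0]]}}

```text
time: 59.95
ee_pos: [0.4163, -0.3158, 0.1221]
eef_rot: [0.931, 0.366, 0.0, 0.0]
ft_force: [-0.1, 0.2, -1.3]
width: 0.0134
grip_force: 30.0
```

Call:
{"api": "play_rows", "payload": {"claw": [0.9,0.9,0.9,0.5,0.5,0.5,0.5,0.5], "delta_pos": [[0,0,0.005],[0,0,0.003],[0,0,0],[0,0,0],[0,0,0],[0,0,0],[0,0,0],[0,0,-0.1]], "delta_rot": [[0,0,0],[0,0,0],[0,0,0],[0,0,0],[0,0,0],[0,0,0],[0,0,0],[0,0,0]]}}

```text
time: 60.75
ee_pos: [0.4149, -0.3148, 0.1386]
eef_rot: [0.931, 0.366, -0.001, -0.001]
ft_force: [0.3, 0.7, 0.6]
width: 0.041
grip_force: 0.0
```

Call:
{"api": "play_rows", "payload": {"claw": [0.5,0.5,0.5,0.5,0.5,0.5,0.5], "delta_pos": [[0,0,-0.2],[0,0,-0.2],[0,0,-0.2],[0,0,-0.2],[0,0,0],[0,0,0],[0,0,0]], "delta_rot": [[0,0,0],[0,0,0],[0,0,0],[0,0,0],[0,0,0],[0,0,0],[0,0,0]]}}

```text
time: 61.45
ee_pos: [0.4158, -0.3154, 0.2992]
eef_rot: [0.931, 0.366, -0.0, -0.001]
ft_force: [-0.2, 0.6, 0.2]
width: 0.0434
grip_force: 0.0
```

Call:
{"api": "play_rows", "payload": {"claw": [0.5,0.5,0.5,0.5,0.5,0.5,0.5,0.5], "delta_pos": [[0.12,-0.1,0],[0.14,-0.12,0],[0.14,-0.12,0],[0.14,-0.12,0],[0.14,-0.12,0],[0.1,-0.1,0],[0,0,0],[0,0,0]], "delta_rot": [[0,0,0],[0,0,0],[0,0,0],[0,0,0],[0,0,0],[0,0,0],[0,0,0],[0,0,0]]}}

```text
time: 62.25
ee_pos: [0.4373, -0.1098, 0.2993]
eef_rot: [0.93, 0.366, -0.001, -0.0]
ft_force: [0.8, -0.9, 0.1]
width: 0.0436
grip_force: 0.0
```

```bash
python3 - <<'E'
from h import *
tins()
a,b=cam("scene")["pixels"],cam("top")["pixels"]
A=np.hstack([a[130:350,90:430],b[90:310,140:480]])
cv2.imwrite("pics/end.png",cv2.resize(A,(800,259),interpolation=cv2.INTER_AREA)[:,:,::-1])
cv2.imwrite("pics/end2.png",cv2.resize(np.vstack([a[150:330,100:420],b[100:280,140:460]]),(532,600),interpolation=cv2.INTER_CUBIC)[:,:,::-1])
E
```

```text
[253. 139.] 50 p [0.666 0.083 0.271] err 0.0028 yaw 82 [15. 30.]
[284. 143.] 47 p [0.658 0.    0.271] err 0.0028 yaw -89 [15. 26.]
[317. 147.] 47 p [ 0.65  -0.085  0.272] err 0.0036 yaw 83 [13. 29.]
[395. 185.] 35 p [ 0.566 -0.319  0.149] err 0.0041 yaw -66 [12. 26.]
[393. 212.] 39 p [ 0.49  -0.315  0.149] err 0.0048 yaw -44 [12. 25.]
[393. 237.] 40 p [ 0.417 -0.315  0.148] err 0.0046 yaw 38 [12. 26.]
[248. 261.] 24 p [0.342 0.098 0.148] err 0.0018 yaw 1 [ 9. 23.]
```

View pics/end2.png

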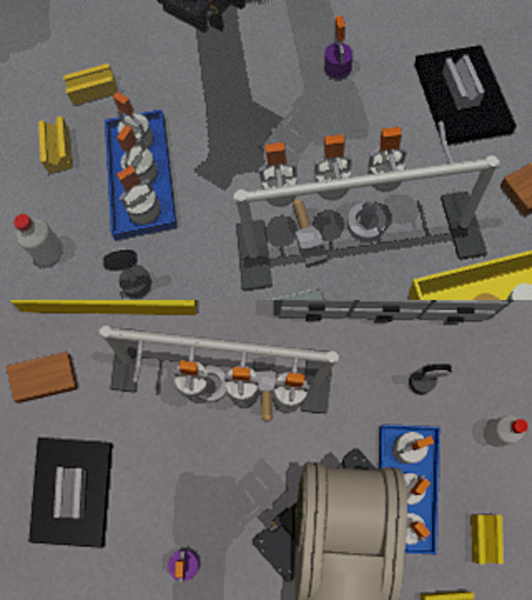

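The block lies flat in the middle of the plate at (68,493). Three tins hang on hooks 1–3, three stand in the tray, and the bystanders are untouched. I hand the job in.

```bash
python3 -c "
from bench import r
print(r.close_job())"
```

```text
the job is handed in; nothing more can be done
None
```

I've handed the job in: the V-block lies flat on the granite plate, the three full tins hang on hooks 1–3, and the three empty tins stand upright in the return tray. The bystanders and look-alikes were left alone, and the run took about 62 s; no verdict came back at hand-in.

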